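# Put the hammer and drawplate away on the sloped tool rest

### The arm

A 7-joint arm with a two-finger parallel gripper is mounted at the origin on a cart in front of the work surface, level with it; the furniture and walls round the work are solid. World frame = base frame: x ahead of the robot, y to its left, z up, the work surface at z = 0. Lengths are in m, angles in degrees, forces in N, time in s.
With the tool pointing down it reaches from about 0.4 to 0.85 m from the base axis. Payload 4.5 kg.
Tool frame: the origin (TCP) lies midway between the tips of the shut fingers; the grasp point (between the pads) lies 19 mm behind it (manip.tcp_to_grasp is the x of the grasp point in the tool frame, in m); x points along the fingers, z is the direction in which the jaws open and shut, and the axes are right-handed (so a half turn about x gives the same grasp; the last joint's range is limited). The gripper opens to 88 mm and grips with 3 to 60 N. Pads are 18 mm wide; open, the fingers measure 123 mm over their backs; the gripper's body (75 mm by 187 mm) begins 45 mm behind the grasp point.
Start: joints at [-63.552, 39.483, -11.15, 89.685, 9.013, 51.709, -12.324], TCP at [0.259, 0.569, 0.201] pointing down, gripper open.
Joint ranges: [-172.22, 172.22], [-26.19, 119.32], [-84.43, 86.54], [7.71, 146.69], [-57.33, 237.33], [2.42, 119.75], [-152.13, 152.13]. Speed limits (degrees/s): [147.25, 147.25, 180, 180, 180, 180, 180].

### API

Orientations are given as a 3x3 rotation matrix whose columns are the frame's x, y, z axes.
In Python, from workcell import manip, vision gives the robot as it stands.
- The arm moves only by the shell command python3 -m pendant 'ROWS' [OPENING] [FORCE]. ROWS is JSON, a list of rows, each a list of 6 numbers: the shift along the tool's x, y, z in m, then the turn, a rotation vector about the tool's x, y, z in degrees. A call has exactly 10 rows; each row shifts and turns the commanded pose from where the row before left it, along the tool's axes as they then stand; what a row does not reach is not made up. A row lasts 1/8 s, in which the tool goes at most 62.5 mm and 10.7 degrees, less where a joint would pass 70% of its speed; a pose out of reach is approached as far as the arm can. A call is refused whole if a number of a shift passes 0.0625 or a number of a turn 10.7, either way. A call with a gripper value outside its range is refused whole. OPENING is the closure, from 0 (fully open) to 1 (shut), set as the call begins (- or left out, the last holds). The fingers move at their own pace and stop on an object; FORCE is the grip in N (left out, the last holds). Time passes only in rows, so rows that do not move let the fingers close, or fill a call up. It gives the time, the measured TCP pose, the force and the opening at its end, in the units of the state.
- manip.get_state(): the state, without advancing time (a new reading comes with each control period).
- vision.snapshot(name): name is "side" or "top"; returns a dict with "frame" (384x512x3 uint8, red, green, blue), "range_z" (384x512 float32, m along the optical axis (not along the pixel's ray), 0 where there is no reading), "fovy" (degrees; the focal length in pixels is half the picture's height over the tangent of half this angle, whatever the lens; pixels are square), "cx", "cy" (the principal point, pixels), "R" (3x3) and "t" (3): a world point X has camera coordinates R X + t. Camera axes: x right, y down, z forward; pixel columns grow to the right and rows downward; lengths in m; the calibration is good to about 2 mm. A picture is of the moment at which its call begins.
- manip.hand_in(): hands the job in, once; it reports no verdict.
The state is a dict: "time": time; "joint_positions": joint angles; "joint_velocities": joint speeds; "joint_torque": joint torques, N m; "eef_pos": TCP position; "ee_rot": TCP orientation; "ft_force": force on the tool from outside, world axes, zero at the start; "wrist_torque": the same for the moment, N m; "finger_gap": finger opening in m.
Only numpy, scipy, OpenCV 4.12 (cv2) and the standard library are available. Lean on these libraries where they do the work, as an engineer would, in place of code of your own. Each camera call takes 0.05 s, during which the arm holds its last target.

### The job

Put the two loose tools away on the slippery sloped wooden rest so that neither can slide off. Lay the hammer on it with its handle running down the slope through the gap in the upper cleat and the head caught on the uphill side of that cleat; lay the steel drawplate flat, lengthwise up the slope, with its lower end square against the plain lower cleat. Set them down gently rather than dropping them, and leave the other things on the bench where they are.

Things in the scene. Friction and masses are not known exactly. Their poses are not given: they have to be found in the camera images.
- rest: fixed pale wooden board, 200 mm wide (y), 220 mm long, sloping 20 degrees, high end at +x; origin on the bench under its middle, y left. Surface 22 mm above the bench at the low edge, 59 mm at mid-length, 97 mm at the top. Waxed, so things slide straight down it unless stopped by one of its two darker cleats (strips 14 mm high, 12 mm wide, 90 mm long): upper left with a 25 mm gap, lower right plain
- notch (a point): point on the board's surface in the middle of the 25 mm gap of the upper left cleat, level with the cleat's uphill face: 60 mm uphill of the board's middle, 50 mm left. x points up the slope, y left along the cleat, z square off the board
- plain_cleat (a point): point on the board's surface at the middle of the plain lower right cleat's uphill face: 60 mm downhill of the board's middle, 48 mm right. x points up the slope, y left along the cleat, z square off the board
- hammer: small hammer 189 mm long, 0.2 kg, lying on the bench. Origin on its underside at mid-length; long axis y, z up. Dark metal head at -y: 58 mm across (x), 20 mm high (z), from y = -94 to -75. Round wooden handle 16 mm thick, axis at x = 2, z = 10, from the head to y = +94. It balances at y = -23
- hammer_neck (a point): point on the hammer's handle axis where the handle leaves the head: hammer frame (2, -75, 10) mm. Same axes as the hammer
- drawplate: flat grey steel plate with three rows of small dark dots (draw holes), 130 mm long (x), 46 mm wide (y), 10 mm thick (z), 0.3 kg. Origin at the centre of its underside. Either end may be the lower one and either face up
- flux_pot: bystander: small crusted stone pot, 53 mm across, 32 mm high; origin at the centre of its underside
- brass_tin: bystander: round brass tin, 62 mm across, 23 mm high; origin at the centre of its underside
- charcoal_lump: bystander: dark burnt lump, 36 x 58 x 32 mm; origin at the centre of its underside

How it is judged:
By the outcome, as a careful person would: the job done as asked, in the order asked, and still so for the second after the job is handed in, with the robot touching nothing.
It also fails if it takes over 61 s, if anything falls off the work surface, if the arm or the gripper's body presses on something with over 40 N, if the wrist force passes 120 N, or if a joint passes its speed limit or range.

## Working session

There is one attempt and no reset: what is moved stays moved. The work goes in short steps, Python scripts to look and compute and a shell command to move; the robot and the scene stay as the last step left them, time stands still between calls to the robot, and variables do not carry over. Pictures are saved under pics/ and viewed, and the job is handed in when it is done.

```bash
mkdir -p pics; ls
python3 - <<'E'
from workcell import manip, vision
import cv2, numpy as np
s=manip.get_state(); print({k:np.round(v,3).tolist() for k,v in s.items()}, manip.tcp_to_grasp)
for n in ["side","top"]:
    d=vision.snapshot(n); cv2.imwrite(f"pics/{n}0.png",d["frame"][:,:,::-1]); np.savez(f"{n}0.npz",**d)
    print(n,d["fovy"],d["cx"],d["cy"],np.round(d["R"],3).tolist(),np.round(d["t"],3))
E
```

```text
pics
{'time': 0.0, 'joint_positions': [-63.551, 39.533, -11.145, 89.746, 9.012, 51.71, -12.325], 'joint_velocities': [-0.044, -0.007, -0.012, 0.051, 0.04, -0.019, 0.034], 'joint_torque': [-0.0, -52.757, -1.267, -15.344, -0.052, 0.006, 0.0], 'eef_pos': [0.259, 0.568, 0.2], 'ee_rot': [[-0.001, -0.91, 0.415], [-0.002, 0.415, 0.91], [-1.0, -0.0, -0.002]], 'ft_force': [-0.161, 0.031, 0.349], 'wrist_torque': [0.014, -0.004, 0.026], 'finger_gap': 0.088} -0.0187
side 43.566357939791246 255.57973874457772 186.39672789984604 [[-0.851, -0.525, -0.006], [-0.18, 0.301, -0.936], [0.494, -0.796, -0.351]] [0.56  0.14  1.127]
top 54.569585030606426 256.9559993287732 190.86962389428766 [[0.017, -0.999, -0.029], [-0.998, -0.015, -0.059], [0.058, 0.03, -0.998]] [0.157 0.552 1.256]
```

View pics/top0.png

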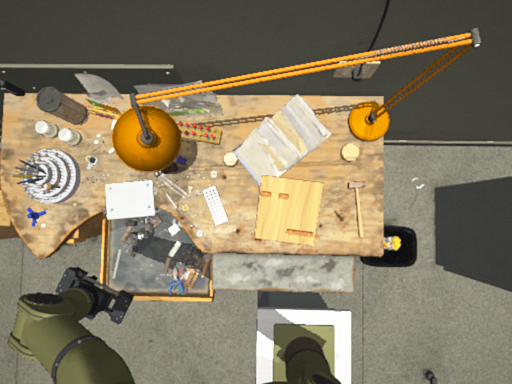

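View pics/side0.png

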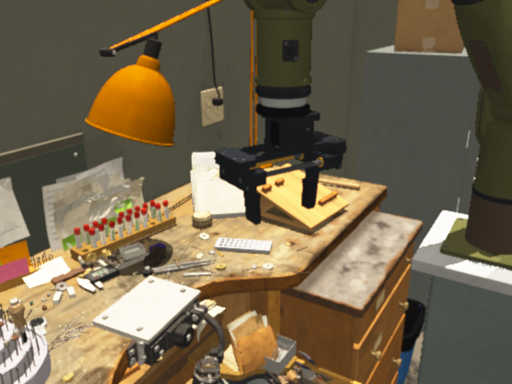

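The top view shows the rest near pixel (290,210), the hammer at (358,208) with its head at row 185, and the drawplate at (215,205). The lamp is at (147,138), with its boom running across the top of the picture. I'll zoom in and measure.

```bash
cat > h.py <<'E'
import numpy as np, cv2
def load(n): 
    d=dict(np.load(n,allow_pickle=True)); return d
def f_of(d): return d["frame"].shape[0]/2/np.tan(np.radians(float(d["fovy"]))/2)
def cloud(d):
    f=f_of(d); H,W=d["range_z"].shape; v,u=np.mgrid[0:H,0:W]
    z=d["range_z"]; c=np.stack([(u-d["cx"])/f*z,(v-d["cy"])/f*z,z],-1)
    return (c-d["t"])@d["R"]
def ray(d,u,v,h):
    f=f_of(d); r=np.array([(u-d["cx"])/f,(v-d["cy"])/f,1])@d["R"]; o=-d["R"].T@d["t"]
    return o+r*(h-o[2])/r[2]
def proj(d,X):
    c=np.atleast_2d(X)@d["R"].T+d["t"]; f=f_of(d)
    return np.c_[c[:,0]/c[:,2]*f+d["cx"],c[:,1]/c[:,2]*f+d["cy"]]
E
python3 - <<'E'
from h import *
d=load("top0.npz"); P=cloud(d)
im=d["frame"][150:270,190:390,::-1]; cv2.imwrite("pics/topcrop.png",cv2.resize(im,None,fx=4,fy=4,interpolation=cv2.INTER_NEAREST))
for u,v in [(215,205),(300,250),(358,185),(360,215),(260,240),(318,240),(265,180),(322,182),(290,210),(340,214),(350,152),(230,159),(230,230),(369,120),(300,75),(147,138),(250,150)]:
    print((u,v),np.round(P[v,u],3))
E
```

```text
(215, 205) [0.499 0.31  0.011]
(300, 250) [ 0.35   0.015 -0.   ]
(358, 185) [ 0.575 -0.178  0.017]
(360, 215) [ 0.473 -0.185  0.017]
(260, 240) [ 0.381  0.153 -0.005]
(318, 240) [ 0.385 -0.046  0.001]
(265, 180) [0.581 0.138 0.095]
(322, 182) [ 0.577 -0.045  0.091]
(290, 210) [0.486 0.055 0.061]
(340, 214) [ 0.475 -0.121 -0.003]
(350, 152) [ 0.687 -0.15   0.02 ]
(230, 159) [0.656 0.259 0.032]
(230, 230) [0.414 0.257 0.001]
(369, 120) [ 0.791 -0.206  0.05 ]
(300, 75) [0.9   0.035 0.165]
(147, 138) [0.638 0.401 0.471]
(250, 150) [0.685 0.19  0.051]
```

View pics/topcrop.png

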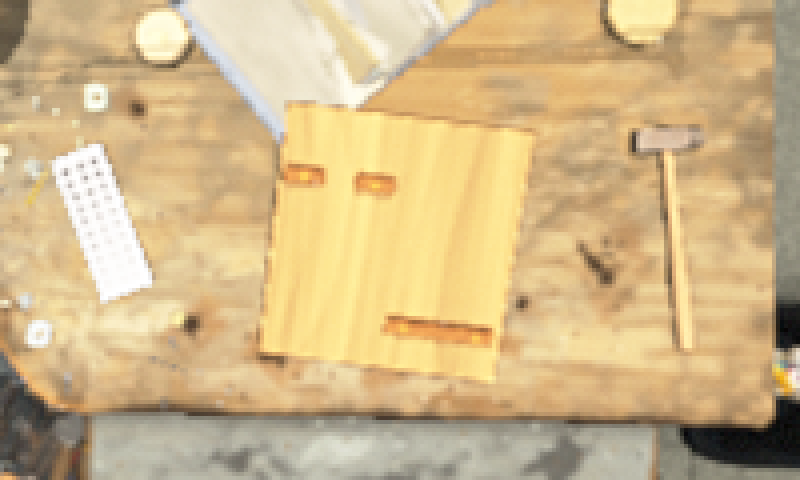

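Run:
```python
from h import *
d=load("top0.npz"); P=cloud(d)
hsv=cv2.cvtColor(d["frame"],cv2.COLOR_RGB2HSV)
# rest: points in region above the bench, plane fit
Z=P[...,2]; m=np.zeros(Z.shape,bool); m[172:250,250:328]=1
m&=(Z>0.012)&(Z<0.12)&(P[...,0]<0.61)
Q=P[m]
for _ in range(6):
    A=np.c_[Q[:,:2],np.ones(len(Q))]; c=np.linalg.lstsq(A,Q[:,2],rcond=None)[0]
    r=np.abs(P[...,2]-(P[...,0]*c[0]+P[...,1]*c[1]+c[2])); Q=P[m&(r<0.006)]
print("plane",c,"slope",np.degrees(np.arctan(np.hypot(*c[:2]))),"yaw",np.degrees(np.arctan2(c[1],c[0])),len(Q))
mm=((m&(r<0.018))).astype(np.uint8)*255
mm=cv2.morphologyEx(mm,cv2.MORPH_OPEN,np.ones((3,3)))
cs,_=cv2.findContours(mm,cv2.RETR_EXTERNAL,cv2.CHAIN_APPROX_NONE); k=max(cs,key=cv2.contourArea)
ap=cv2.approxPolyDP(k,6,True)[:,0]; print(ap.tolist())
box=cv2.minAreaRect((np.array([P[v,u,:2] for u,v in k[:,0]])*1000).astype(np.float32)); print("rest box xy mm",box)
# ray corners using zoom picks
for (u,v,h) in [(288,102,.097),(532,130,.097),(260,354,.022),(495,380,.022)]:
    print(np.round(ray(d,190+u/4-.4,150+v/4-.4,h),4))
# cleat picks
print("hsv head",hsv[184:187,352:364].tolist()[1]); print("hsv bench",hsv[190,340:350].tolist())
print("plate",hsv[205,210:222].tolist())
```

```text
plane [ 0.36154968 -0.04015605 -0.11291587] slope 19.99001268008034 yaw -6.337665975025391 3584
[[261, 175], [254, 237], [312, 244], [322, 182]]
rest box xy mm ((485.3037414550781, 63.045799255371094), (200.59291076660156, 209.17259216308594), 83.60212707519531)
[0.5961 0.1493 0.097 ]
[ 0.5763 -0.0463  0.097 ]
[0.3889 0.1709 0.022 ]
[ 0.3708 -0.0276  0.022 ]
hsv head [[16, 62, 222], [15, 68, 220], [15, 65, 221], [15, 63, 220], [15, 59, 220], [16, 59, 220], [16, 58, 221], [15, 62, 221], [14, 62, 222], [14, 63, 228], [15, 61, 188], [14, 68, 158]]
hsv bench [[18, 96, 183], [17, 99, 190], [18, 96, 196], [17, 94, 200], [18, 95, 204], [18, 93, 206], [18, 96, 220], [17, 104, 214], [18, 109, 205], [18, 100, 201]]
plate [[8, 9, 233], [11, 9, 220], [18, 5, 250], [15, 2, 254], [15, 4, 252], [15, 4, 251], [15, 2, 253], [0, 1, 253], [15, 4, 247], [15, 9, 238], [10, 3, 250], [0, 0, 255]]
```

Run:
```python
from h import *
d=load("top0.npz"); P=cloud(d)
fr=d["frame"].astype(float)
n=np.array([-0.36155,0.04016,1]);n/=np.linalg.norm(n)
def rest(c,yaw):
    y=np.radians(yaw);s=np.radians(20)
    X=np.array([np.cos(y)*np.cos(s),np.sin(y)*np.cos(s),np.sin(s)]);Y=np.array([-np.sin(y),np.cos(y),0]);Zx=np.cross(X,Y)
    return np.array([c[0],c[1],.0595]),np.c_[X,Y,Zx]
# height above plane of pixels
H=(P@n)-(-0.1129*n[2])
for name,(r0,r1,c0,c1) in dict(UL=(188,200,258,292),LR=(226,240,282,318)).items():
    print(name); print((H[r0:r1,c0:c1]*1000).round().astype(int))
    print(fr[r0:r1,c0:c1,2].astype(int))
```

```text
UL
[[ -77  -78   -2    1    7    0    1    0    0    7    1    2   -1   -1
     2    1   -2    0    1    5   -1    1    1   -1    1    1    0    2
     0    0    3   -1   -2   -1]
 [ -76  -81   -2   -3   -2    1    5   -4    0    2   -4   -1    1    2
     2   -4    0    3    5    2    1    0   -2    3    1   -1    1    1
     1    0    0    1    0    4]
 [ -77  -82    1    1   -1   -3    6    4    3    1    0   -1   -2    4
     1   -2   -4    0   -1   -1   -2    0    1    1    4    6    1    2
    -1   -1    2   -1    1    2]
 [ -75  -75   -3   12   11    8    9    5    2    8    5    3   -1    2
    -1    3   -1    1   -3    1   -1    4    1    6    0   -2   -2   -3
    -3    0   -2    2    0   -1]
 [ -75   -2   -2   11   15   15   12   16   12   15   14   14   12    0
    -4    0   -2    2    1   -4    0    2   -2    0    0   -4   -2    0
     0   -3   -4    1    2    1]
 [ -71 1162    3   17   18   21   12   14   11   18   14   11   15   -3
  1162   -4   -2    2    3   -2    0   11    8    3    5    0    7    0
     0    0    1   -1   -4    0]
 [ -69   -2   -2   16   11   16   2
[... 6729 characters left out ...]
 143 142 137 133 136 120 104
  105 108 108  99  92  91  93  94  97  94  93  89 103 137 125 101 101 110]
 [137 137 138 139 147 144 136 136 147 149 151 148 146 144 146 148 136 125
  122 128 127 126 121 124 124 119 112 115 115 110 114 138 122  97 104 109]
 [135 136 139 141 148 142 137 138 146 147 149 145 145 145 147 146 138 130
  127 131 131 135 135 137 140 137 136 137 138 139 137 145 126 106 118 115]
 [135 137 140 147 147 141 135 140 147 148 149 146 141 146 146 144 137 128
  128 132 132 130 131 136 138 139 141 143 147 150 151 158 143 127 128 129]
 [137 137 141 146 145 136 134 140 147 149 145 146 144 144 146 145 136 128
  127 131 131 132 132 135 136 138 141 144 149 150 147 147 150 145 144 140]]
```

Run:
```python
from h import *
d=load("top0.npz"); P=cloud(d)
c=np.array([0.36155,-0.04016,-0.11292]); n=np.array([-c[0],-c[1],1]);n/=np.linalg.norm(n); o=np.array([0,0,c[2]])
def onplane(u,v,h):
    f=f_of(d); r=np.array([(u-d["cx"])/f,(v-d["cy"])/f,1])@d["R"]; cc=-d["R"].T@d["t"]
    return cc+r*((o+h*n-cc)@n)/(r@n)
H=(P-o)@n
cen={}
for name,(r0,r1,c0,c1) in dict(U1=(188,200,259,273),U2=(188,200,275,292),LR=(226,240,284,314)).items():
    m=np.zeros(H.shape,np.uint8); m[r0:r1,c0:c1]=((H>.007)&(H<.1))[r0:r1,c0:c1]
    v,u=np.nonzero(m); p=onplane(u.mean(),v.mean(),.0125); cen[name]=p-.0125*n
    print(name,len(u),(u.mean(),v.mean()),np.round(cen[name],4))
# least squares fit 2D rigid: model board coords (upslope, left)
M=np.array([[54,78.75],[54,21.25],[-66,-48]])/1000
W=np.array([cen[k] for k in ["U1","U2","LR"]])
# horizontal: rotate by yaw, upslope*cos20
best=None
A=M*[np.cos(np.radians(20)),1]
a=A-A.mean(0); b=W[:,:2]-W[:,:2].mean(0)
yaw=np.arctan2((a[:,0]*b[:,1]-a[:,1]*b[:,0]).sum(),(a*b).sum())
R=np.array([[np.cos(yaw),-np.sin(yaw)],[np.sin(yaw),np.cos(yaw)]])
t=W[:,:2].mean(0)-R@A.mean(0); print("yaw",np.degrees(yaw),"centre",t,"res mm",1000*((A@R.T+t)-W[:,:2]))
# hammer
Z=P[...,2]
m=np.zeros(Z.shape,np.uint8); m[178:242,344:372]=((Z>.008)&(Z<.05))[178:242,344:372]
print(m[178:242,344:372])
```

```text
U1 41 (np.float64(265.5365853658537), np.float64(193.0487804878049)) [0.5431 0.1353 0.078 ]
U2 38 (np.float64(282.86842105263156), np.float64(195.28947368421052)) [0.5367 0.0794 0.0779]
LR 106 (np.float64(298.99056603773585), np.float64(232.16037735849056)) [0.4173 0.0229 0.037 ]
yaw -6.4265491076307955 centre [0.48399516 0.06342485] res mm [[ 0.1829519   0.68179926]
 [ 0.11438067 -0.49171038]
 [-0.29733257 -0.19008888]]
[[0 0 0 ... 0 0 0]
 [0 0 0 ... 0 0 0]
 [0 0 0 ... 0 0 0]
 ...
 [0 0 0 ... 0 0 0]
 [0 0 0 ... 0 0 0]
 [0 0 0 ... 0 0 0]]
```

Run:
```python
from h import *
d=load("top0.npz"); P=cloud(d); Z=P[...,2]
m=np.zeros(Z.shape,np.uint8); m[178:242,344:372]=((Z>.007)&(Z<.05))[178:242,344:372]
m=cv2.morphologyEx(m,cv2.MORPH_CLOSE,np.ones((3,3)))
for r in range(178,242): print(r,''.join('#' if x else '.' for x in m[r,344:372]))
hm=m.copy(); hm[:192]=0
v,u=np.nonzero(hm); pts=np.array([ray(d,a,b,.014)[:2] for a,b in zip(u,v)])
l=cv2.fitLine(pts.astype(np.float32),cv2.DIST_HUBER,0,.001,.001).ravel(); print("handle dir",l, "yaw",np.degrees(np.arctan2(l[1],l[0])), "ends",pts[:,0].min(),pts[:,0].max())
hd=m.copy(); hd[189:]=0; v,u=np.nonzero(hd); pts=np.array([ray(d,a,b,.018)[:2] for a,b in zip(u,v)])
print("head box",cv2.minAreaRect((pts*1000).astype(np.float32)),pts.mean(0))
# plate : white
hsv=cv2.cvtColor(d["frame"],cv2.COLOR_RGB2HSV)
w=np.zeros(Z.shape,np.uint8); s=(slice(182,230),slice(198,234)); w[s]=((hsv[...,1]<45)&(hsv[...,2]>140))[s]*255
w=cv2.morphologyEx(w,cv2.MORPH_CLOSE,np.ones((3,3))); w=cv2.morphologyEx(w,cv2.MORPH_OPEN,np.ones((3,3)))
for r in range(182,230): print(r,''.join('#' if x else '.' for x in w[r,198:234]))
cs,_=cv2.findContours(w,0,1); k=max(cs,key=cv2.contourArea)
v,u=np.nonzero(w); pts=np.array([ray(d,a,b,.010)[:2] for a,b in zip(u,v)]); print("plate",cv2.minAreaRect((pts*1000).astype(np.float32)),pts.mean(0),np.median(Z[w>0]))
```

```text
178 ............................
179 ............................
180 ............................
181 .............########.......
182 ....##################......
183 ....##################......
184 ....##################......
185 ....##################......
186 ....################........
187 ....##########..............
188 ...........###..............
189 ...........###..............
190 ...........###..............
191 ...........###..............
192 ...........###..............
193 ...........###..............
194 ...........###..............
195 ............###.............
196 ............###.............
197 ............###.............
198 ............###.............
199 ............###.............
200 ............###.............
201 ............###.............
202 ............###.............
203 ............###.............
204 ............####............
205 ............####............
206 .............###............
207 .............###............
208 .............###............
209 .............###............
210 .............###............
211 .......
[... 2687 characters left out ...]
#######.......
217 ..............################......
218 ...............###############......
219 ...............###############......
220 ................##############......
221 ................##############......
222 ................###########.........
223 .................#######............
224 .................####...............
225 ....................................
226 ....................................
227 ....................................
228 ....................................
229 ....................................
plate ((498.56243896484375, 310.1893310546875), (132.21229553222656, 48.37001037597656), 22.34467315673828) [0.49870427 0.31011611] 0.010428346377999723
```

Run:
```python
from h import *
d=load("top0.npz"); 
fr=d["frame"].astype(float)
hsv=cv2.cvtColor(d["frame"],cv2.COLOR_RGB2HSV).astype(int)
im=d["frame"][174:244,335:380,::-1]; cv2.imwrite("pics/ham.png",cv2.resize(im,None,fx=8,fy=8,interpolation=cv2.INTER_CUBIC))
print(hsv[200,348:368].tolist()); print(hsv[225,348:370].tolist())
for u,v in [(356.6,187.6),(360.8,237)]: print(ray(d,u,v,.013))
```

```text
[[18, 99, 212], [18, 96, 212], [18, 94, 214], [18, 89, 211], [18, 93, 211], [18, 92, 210], [17, 98, 206], [17, 101, 154], [15, 116, 176], [19, 104, 249], [22, 89, 255], [21, 91, 246], [20, 97, 235], [20, 101, 232], [19, 102, 229], [18, 104, 225], [18, 101, 225], [18, 104, 224], [18, 104, 224], [18, 101, 224]]
[[17, 105, 214], [18, 102, 222], [18, 101, 225], [19, 104, 225], [18, 103, 226], [18, 102, 226], [18, 104, 224], [18, 103, 226], [18, 105, 226], [16, 107, 167], [16, 114, 172], [19, 107, 244], [22, 92, 255], [22, 92, 254], [18, 106, 238], [16, 106, 212], [18, 105, 216], [18, 109, 220], [18, 103, 223], [19, 98, 227], [19, 100, 226], [18, 102, 225]]
[ 0.56628016 -0.17424508  0.013     ]
[ 0.39877768 -0.18859475  0.013     ]
```

View pics/ham.png

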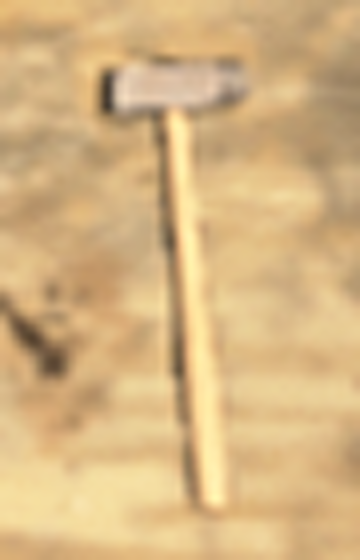

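```bash
cat > plan.py <<'E'
from h import *
from scipy.spatial.transform import Rotation as Rt, Slerp
from workcell import manip
C=np.array([.484,.0634,.0595]); YAW=-6.4
def board():
    y=np.radians(YAW);s=np.radians(20)
    X=np.array([np.cos(y)*np.cos(s),np.sin(y)*np.cos(s),np.sin(s)]);Y=np.array([-np.sin(y),np.cos(y),0])
    return C,np.c_[X,Y,np.cross(X,Y)]
def down(zang):
    a=np.radians(zang); z=np.array([np.cos(a),np.sin(a),0]);x=np.array([0,0,-1.]); return np.c_[x,np.cross(z,x),z]
def boardtool():
    B=board()[1]; return np.c_[-B[:,2],-B[:,0],B[:,1]]
def bp(a,b,c):
    o,B=board(); return o+B@np.array([a,b,c])
def plan(pos,R,n=10,start=None):
    if start is None:
        s=manip.get_state(); p0=np.array(s["eef_pos"]);R0=np.array(s["ee_rot"])
    else: p0,R0=start
    sl=Slerp([0,1],Rt.from_matrix([R0,R]))
    rows=[];p=p0;r=R0
    for i in range(1,n+1):
        q=p0+(np.array(pos)-p0)*i/n; rr=sl(i/n).as_matrix()
        rows.append(np.r_[np.round(r.T@(q-p),4),np.round(Rt.from_matrix(r.T@rr).as_rotvec(degrees=True),1)]+0.)
        p,r=q,rr
    print("["+",".join("["+",".join(f"{x:g}" for x in w)+"]" for w in rows)+"]")
    return np.array(pos),R
E
python3 - <<'E'
from plan import *
a=plan([.42,.15,.2],down(80))
plan([.514,-.1795,.13],down(95.6),start=a)
E
```

```text
[[0,-0.032,-0.0314,-1.5,0,0],[0,-0.0312,-0.0322,-1.5,0,0],[0,-0.0304,-0.0329,-1.5,0,0],[0,-0.0295,-0.0337,-1.5,0,0],[0,-0.0286,-0.0344,-1.5,0,0],[0,-0.0278,-0.0352,-1.5,0,0],[0,-0.0269,-0.0358,-1.5,0,0],[0,-0.026,-0.0365,-1.5,0,0],[0,-0.025,-0.0372,-1.5,0,0],[0,-0.0241,-0.0378,-1.5,0,0]]
[[0.007,-0.015,-0.0308,-1.6,0,0],[0.007,-0.0141,-0.0312,-1.6,0,0],[0.007,-0.0133,-0.0316,-1.6,0,0],[0.007,-0.0124,-0.0319,-1.6,0,0],[0.007,-0.0115,-0.0323,-1.6,0,0],[0.007,-0.0107,-0.0326,-1.6,0,0],[0.007,-0.0098,-0.0328,-1.6,0,0],[0.007,-0.0089,-0.0331,-1.6,0,0],[0.007,-0.008,-0.0333,-1.6,0,0],[0.007,-0.0071,-0.0335,-1.6,0,0]]
```

```bash
python3 -m pendant '[[0,-0.032,-0.0314,-1.5,0,0],[0,-0.0312,-0.0322,-1.5,0,0],[0,-0.0304,-0.0329,-1.5,0,0],[0,-0.0295,-0.0337,-1.5,0,0],[0,-0.0286,-0.0344,-1.5,0,0],[0,-0.0278,-0.0352,-1.5,0,0],[0,-0.0269,-0.0358,-1.5,0,0],[0,-0.026,-0.0365,-1.5,0,0],[0,-0.025,-0.0372,-1.5,0,0],[0,-0.0241,-0.0378,-1.5,0,0]]' 0
```

```text
time: 1.35
eef_pos: [0.4222, 0.1497, 0.2005]
ee_rot: [[-0.0, -0.986, 0.164], [-0.0, 0.164, 0.986], [-1.0, 0.0, -0.0]]
ft_force: [0.3, -0.1, -0.1]
finger_gap: 0.0879
```

```bash
python3 -m pendant '[[0.007,-0.015,-0.0308,-1.6,0,0],[0.007,-0.0141,-0.0312,-1.6,0,0],[0.007,-0.0133,-0.0316,-1.6,0,0],[0.007,-0.0124,-0.0319,-1.6,0,0],[0.007,-0.0115,-0.0323,-1.6,0,0],[0.007,-0.0107,-0.0326,-1.6,0,0],[0.007,-0.0098,-0.0328,-1.6,0,0],[0.007,-0.0089,-0.0331,-1.6,0,0],[0.007,-0.008,-0.0333,-1.6,0,0],[0.007,-0.0071,-0.0335,-1.6,0,0]]'
python3 - <<'E'
from plan import *
from workcell import vision
for n in ["top","side"]:
    d=vision.snapshot(n); np.savez(f"{n}1.npz",**d)
    print(proj(d,[[.514,-.1795,.01],[.566,-.174,.01],[.399,-.1886,.01]]))
    a=d["frame"][:,:,::-1]
    cv2.imwrite(f"pics/{n}1.png",cv2.resize(a[140:270,240:400] if n=="top" else a[100:300,200:420],None,fx=3.6,fy=3.6,interpolation=cv2.INTER_CUBIC)[:600])
E
```

```text
time: 2.6
eef_pos: [0.5199, -0.1782, 0.1301]
ee_rot: [[-0.001, -0.994, -0.114], [0.0, -0.114, 0.994], [-1.0, 0.001, 0.0]]
ft_force: [1.1, 0.3, -0.0]
finger_gap: 0.0879
[[357.91999966 202.96025432]
 [356.31864553 187.73967896]
 [360.58087084 236.87674012]]
[[324.06582925 181.35701505]
 [308.43173992 179.02942888]
 [359.89396422 187.04559515]]
```

View pics/side1.png

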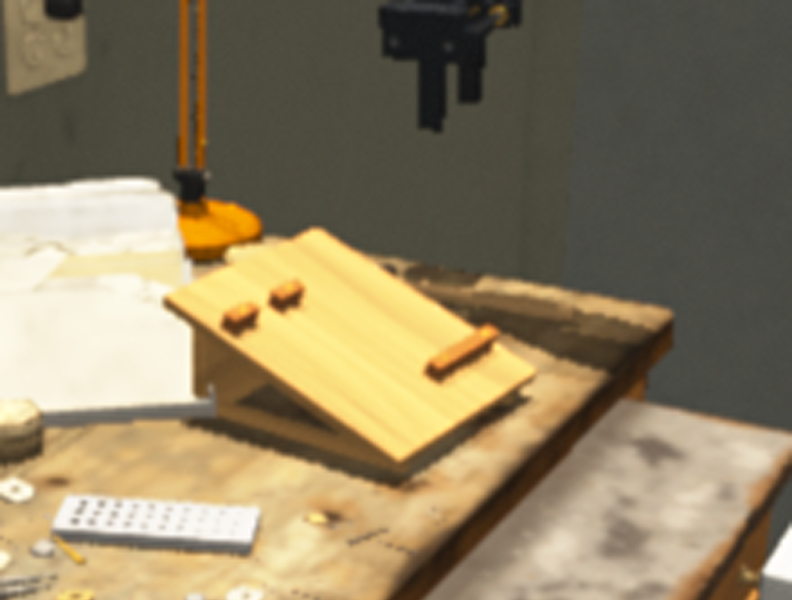

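View pics/top1.png

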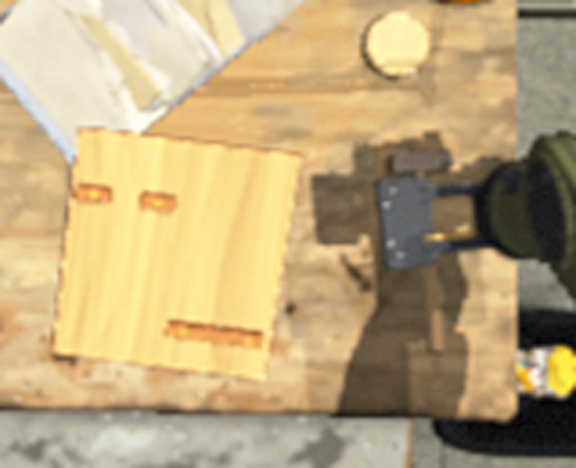

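The side view now shows the rest clear, with cleat pieces near crop (240,316) and (287,293) and the plain cleat at (462,352). The fingertips are at (432,128) and (470,100). The hammer is hidden behind the board. I'll check the predictions against this view.

Run:
```python
from plan import *
d=load("side1.npz")
s=manip.get_state(); p=np.array(s["eef_pos"]);R=np.array(s["ee_rot"])
pts=[p,p+R[:,2]*.044,p-R[:,2]*.044]
names=["tcp","t+","t-"]
for k,v in dict(TL=(.11,.1,0),TR=(.11,-.1,0),BL=(-.11,.1,0),BR=(-.11,-.1,0),U1=(.054,.07875,.014),U2=(.054,.02125,.014),LR=(-.066,-.048,.014)).items():
    names.append(k);pts.append(bp(*v))
for x in [(.065,-.023),(.065,.023),(-.065,.023),(-.065,-.023)]:
    a=np.radians(-22.3); # unknown sign; plate corners
    for sg in (1,-1):
        aa=a*sg; names.append(f"pl{sg}"); pts.append([.4987+np.cos(aa)*x[0]-np.sin(aa)*x[1],.3101+np.sin(aa)*x[0]+np.cos(aa)*x[1],.01])
for n,q in zip(names,proj(d,np.array(pts))): print(n,np.round((q-[200,100])*3.6+1.3,0),np.round(q,1))
```

```text
tcp [449. 161.] [324.5 144.5]
t+ [433. 174.] [320.  148.1]
t- [465. 149.] [328.8 141. ]
TL [162. 295.] [244.6 181.5]
TR [317. 228.] [287.7 163. ]
BL [399. 462.] [310.5 227.9]
BR [538. 372.] [349.2 202.9]
U1 [242. 311.] [266.9 186. ]
U2 [288. 289.] [279.7 180. ]
LR [464. 347.] [328.5 196. ]
pl1 [133. 475.] [236.5 231.5]
pl-1 [ 70. 497.] [219.  237.6]
pl1 [ 76. 493.] [220.7 236.5]
pl-1 [ 53. 528.] [214.4 246.4]
pl1 [189. 569.] [252.  257.7]
pl-1 [253. 543.] [270.1 250.5]
pl1 [248. 547.] [268.6 251.7]
pl-1 [263. 510.] [272.7 241.3]
```

Run:
```python
from plan import *
d=load("side1.npz"); P=cloud(d)
a=d["frame"][90:160,290:360,::-1].astype(float); a=np.clip((a/255)**.45*255,0,255).astype(np.uint8)
cv2.imwrite("pics/tips1.png",cv2.resize(a,None,fx=8,fy=8,interpolation=cv2.INTER_CUBIC))
m=np.zeros(P.shape[:2],bool); m[90:170,290:360]=1
m&=(np.abs(P[...,0]-.52)<.12)&(np.abs(P[...,1]+.18)<.1)&(P[...,2]>.05)
Q=P[m]; print(len(Q)); print("lowest",Q[np.argsort(Q[:,2])[:15]].round(3).tolist())
for z in np.arange(.1,.26,.01):
    k=Q[np.abs(Q[:,2]-z)<.005]
    if len(k): print(round(z,3),len(k),k.min(0).round(3),k.max(0).round(3))
```

```text
1065
lowest [[0.514, -0.133, 0.168], [0.509, -0.13, 0.169], [0.505, -0.128, 0.17], [0.533, -0.227, 0.17], [0.528, -0.23, 0.17], [0.525, -0.231, 0.17], [0.521, -0.232, 0.171], [0.53, -0.227, 0.171], [0.52, -0.131, 0.171], [0.522, -0.129, 0.171], [0.524, -0.127, 0.171], [0.517, -0.23, 0.172], [0.519, -0.241, 0.172], [0.514, -0.126, 0.172], [0.531, -0.23, 0.173]]
0.17 21 [ 0.505 -0.241  0.168] [ 0.533 -0.122  0.174]
0.18 49 [ 0.505 -0.239  0.175] [ 0.534 -0.12   0.185]
0.19 46 [ 0.504 -0.246  0.185] [ 0.536 -0.118  0.195]
0.2 52 [ 0.505 -0.244  0.195] [ 0.535 -0.114  0.205]
0.21 41 [ 0.503 -0.247  0.205] [ 0.529 -0.118  0.215]
0.22 37 [ 0.503 -0.246  0.215] [ 0.523 -0.114  0.225]
0.23 35 [ 0.478 -0.264  0.226] [ 0.544 -0.095  0.235]
0.24 116 [ 0.478 -0.271  0.235] [ 0.544 -0.09   0.245]
0.25 147 [ 0.478 -0.269  0.245] [ 0.545 -0.088  0.255]
```

View pics/tips1.png

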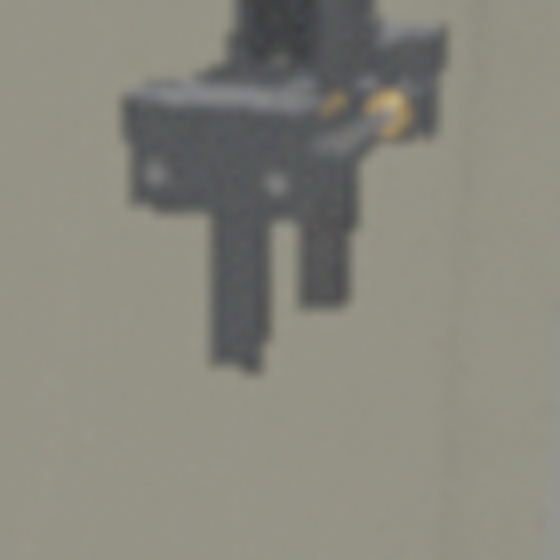

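Run:
```python
from plan import *
from workcell import vision
def low(d,p):
    P=cloud(d); m=(np.abs(P[...,0]-p[0])<.05)&(np.abs(P[...,1]-p[1])<.08)&(P[...,2]>.06)&(d["range_z"]>0)
    Q=P[m]; o=np.sort(Q[:,2]); return o[:8].round(3), len(o)
print(low(load("side0.npz"),[.259,.568]))
s=manip.get_state(); print(s["eef_pos"],s["time"],s["joint_positions"])
d=vision.snapshot("side"); np.savez("side2.npz",**d); print(low(d,s["eef_pos"]))
print(low(load("top1.npz"),s["eef_pos"]))
```

```text
(array([0.238, 0.239, 0.239, 0.239, 0.239, 0.239, 0.239, 0.239]), 11554)
[ 0.51948389 -0.18213141  0.12929047] 2.7 [ 28.4825247   40.96476524 -23.56370298 106.26624789  25.39946987
  38.06118359  85.86160511]
(array([0.168, 0.169, 0.169, 0.17 , 0.171, 0.171, 0.171, 0.171]), 3088)
(array([0.246, 0.246, 0.246, 0.247, 0.247, 0.248, 0.248, 0.248]), 3327)
```

Run:
```python
from plan import *
d=load("side1.npz"); f=f_of(d); cc=-d["R"].T@d["t"]; print(cc)
for u,v,y in [(290+237/8-.4,90+366/8-.4,-.133),(290+325/8-.4,90+306/8-.4,-.228)]:
    r=np.array([(u-d["cx"])/f,(v-d["cy"])/f,1])@d["R"]
    print(cc+r*(y-cc[1])/r[1])
for n in ["top1.npz"]:
    d=load(n); P=cloud(d)
    g=d["frame"].mean(2)
    for r in range(185,220,3): print(r,[(int(g[r,c]),round(float(P[r,c,2]),2)) for c in range(338,378,4)])
```

```text
[-0.05509578  1.14900959  0.52972375]
[ 0.51650847 -0.133       0.16955274]
[ 0.52250838 -0.228       0.1717704 ]
185 [(121, -0.0), (107, 0.0), (87, 0.0), (113, 0.02), (102, 0.02), (106, 0.02), (91, 0.02), (170, -0.0), (145, 0.0), (87, 0.0)]
188 [(104, -0.0), (95, -0.0), (87, -0.0), (70, -0.0), (64, -0.01), (76, -0.01), (84, -0.0), (96, -0.0), (88, -0.0), (80, -0.0)]
191 [(82, -0.0), (89, -0.0), (102, 0.28), (98, 0.27), (101, 0.27), (99, 0.26), (78, 0.25), (74, 0.28), (79, 0.27), (24, 0.33)]
194 [(103, -0.01), (97, -0.0), (95, 0.27), (98, 0.28), (99, 0.28), (95, 0.27), (64, 0.27), (78, 0.0), (61, -0.0), (22, 0.33)]
197 [(94, -0.0), (88, 0.01), (117, 0.28), (103, 0.28), (102, 0.28), (97, 0.26), (107, -0.0), (108, -0.0), (102, -0.0), (24, 0.33)]
200 [(81, -0.0), (92, -0.0), (86, 0.27), (101, 0.27), (103, 0.27), (102, 0.26), (106, -0.01), (102, -0.0), (98, -0.0), (21, 0.33)]
203 [(91, -0.0), (93, 0.0), (75, 0.27), (102, 0.28), (102, 0.27), (99, 0.25), (94, 0.0), (120, 0.0), (124, -0.0), (25, 0.33)]
206 [(97, -0.0), (148, -0.0), (68, 0.27), (102, 0.28), (88, 0.28), (113, 0.28), (144, 0.28), (74, 0.27), (53, 0.28), (28, 0.27)]
209 [(189, -0.0), (138, 0.0), (65, -0.01), (101, 0.27), (90, 0.27), (76, 0.28), (80, 0.25), (57, 0.25), (91, 0.0), (155, 0.0)]
212 [(178, -0.0), (165, -0.0), (60, 0.0), (108, 0.27), (89, 0.28), (83, 0.26), (80, 0.0), (79, 0.0), (159, 0.0), (188, -0.01)]
215 [(64, 0.0), (147, -0.0), (65, -0.0), (71, 0.0), (72, 0.0), (90, 0.01), (71, 0.0), (82, -0.0), (160, -0.0), (195, 0.0)]
218 [(127, -0.0), (81, 0.0), (74, -0.0), (66, 0.0), (72, -0.0), (90, 0.01), (81, -0.0), (73, -0.0), (136, 0.0), (165, -0.0)]
```

The camera puts the open fingertips about 38 mm above the reported TCP. I'll shut the fingers here to see whether they extend as they close.

```bash
python3 -m pendant '[[0,0,0,0,0,0],[0,0,0,0,0,0],[0,0,0,0,0,0],[0,0,0,0,0,0],[0,0,0,0,0,0],[0,0,0,0,0,0],[0,0,0,0,0,0],[0,0,0,0,0,0],[0,0,0,0,0,0],[0,0,0,0,0,0]]' 0.8 10
python3 - <<'E'
from plan import *
from workcell import vision
d=vision.snapshot("side"); np.savez("side3.npz",**d)
a=d["frame"][90:160,290:360,::-1].astype(float); a=np.clip((a/255)**.45*255,0,255).astype(np.uint8)
cv2.imwrite("pics/tips3.png",cv2.resize(a,None,fx=8,fy=8,interpolation=cv2.INTER_CUBIC))
print(proj(d,manip.get_state()["eef_pos"])-[290,90])
E
```

```text
time: 4.0
eef_pos: [0.5199, -0.1771, 0.1306]
ee_rot: [[0.0, -0.994, -0.113], [0.0, -0.113, 0.994], [-1.0, -0.0, 0.0]]
ft_force: [-0.5, 0.7, 0.8]
finger_gap: 0.0174
[[33.70489835 54.42376916]]
```

View pics/tips3.png

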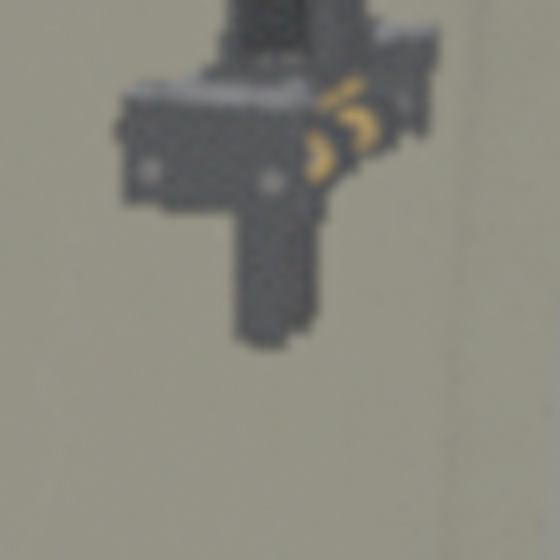

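Run:
```python
from plan import *
from workcell import vision
for i in range(5):
    s=manip.get_state(); print(s["time"],np.round(s["eef_pos"],4),np.round(s["joint_positions"],2),np.round(s["ft_force"],1)); d=vision.snapshot("top")
np.savez("top3.npz",**d)
```

```text
4.05 [ 0.5199 -0.1771  0.1306] [ 28.22  40.8  -23.8  106.44  25.33  38.03  85.8 ] [-0.8 -0.3  0.9]
4.1 [ 0.5199 -0.1771  0.1306] [ 28.22  40.8  -23.8  106.44  25.33  38.04  85.8 ] [-0.4 -0.6  0.2]
4.15 [ 0.5199 -0.1771  0.1306] [ 28.22  40.8  -23.8  106.44  25.33  38.03  85.8 ] [-0.7  0.3 -0.5]
4.2 [ 0.5199 -0.1771  0.1306] [ 28.22  40.8  -23.8  106.44  25.33  38.03  85.8 ] [-0.1  0.4  0. ]
4.25 [ 0.5199 -0.1771  0.1306] [ 28.22  40.8  -23.8  106.44  25.33  38.03  85.8 ] [ 0.7 -0.2  0.3]
```

```bash
python3 -m pendant '[[0.01,0.0062,-0.0017,0.9,0,0],[0.02,0,0,0,0,0],[0.02,0,0,0,0,0],[0.02,0,0,0,0,0],[0.02,0,0,0,0,0],[0.02,0,0,0,0,0],[0.02,0,0,0,0,0],[0.012,0,0,0,0,0],[0.01,0,0,0,0,0],[0.0,0,0,0,0,0]]' 0.1 10
python3 - <<'E'
from plan import *
from workcell import vision
for n in ["top","side"]:
    d=vision.snapshot(n); np.savez(f"{n}4.npz",**d)
    a=d["frame"][:,:,::-1]
    a=a[160:250,320:400] if n=="top" else a[130:230,280:400]
    cv2.imwrite(f"pics/{n}4.png",cv2.resize(np.clip((a/255.)**.6*255,0,255).astype(np.uint8),None,fx=6,fy=6,interpolation=cv2.INTER_CUBIC)[:600])
print(manip.get_state()["eef_pos"])
E
```

```text
time: 5.55
eef_pos: [0.5135, -0.1794, -0.0219]
ee_rot: [[-0.001, -0.995, -0.097], [0.0, -0.097, 0.995], [-1.0, 0.001, 0.0]]
ft_force: [-0.4, 0.2, -0.2]
finger_gap: 0.0794
[ 0.51418884 -0.17953251 -0.02110191]
```

View pics/side4.png

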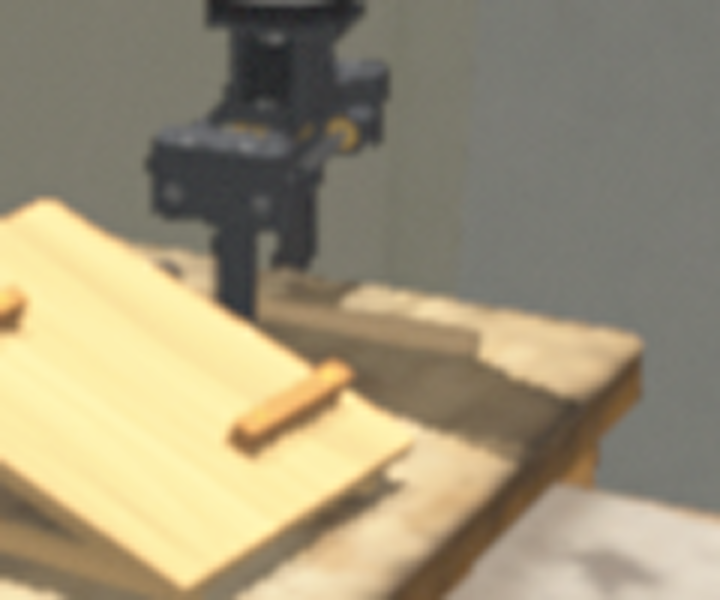

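View pics/top4.png

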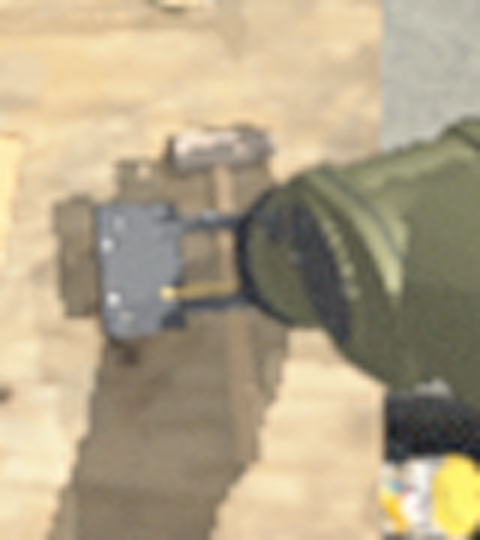

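Run:
```python
from plan import *
d=load("side4.npz"); f=f_of(d); cc=-d["R"].T@d["t"]
a=d["frame"][160:185,315:345,::-1]; 
for r in range(166,182): print(r,d["frame"][r,322:338].mean(1).astype(int))
for u,v,y in [(328.8,173.3,-.225)]:
    r=np.array([(u-d["cx"])/f,(v-d["cy"])/f,1])@d["R"]
    print(cc+r*(y-cc[1])/r[1])
```

```text
166 [25 27 27 22 24 26 24 22 22 21 34 62 71 72 69 70]
167 [25 25 25 25 24 26 23 24 21 20 33 63 70 71 71 70]
168 [25 36 40 38 27 25 23 22 22 21 33 61 70 72 70 70]
169 [32 58 67 61 36 23 23 24 22 20 32 63 72 70 71 70]
170 [35 64 73 66 38 23 22 23 22 19 32 62 70 72 71 70]
171 [32 64 71 59 34 22 23 22 22 20 33 62 70 71 70 69]
172 [34 63 66 42 24 22 21 23 21 22 40 64 71 71 71 71]
173 [34 63 65 34 23 23 23 22 19 32 59 69 71 71 71 72]
174 [34 63 65 42 37 42 36 30 27 42 65 69 71 71 71 71]
175 [33 59 66 61 63 70 60 51 47 59 66 66 69 71 71 70]
176 [34 61 73 75 75 73 66 62 60 65 61 60 66 71 69 67]
177 [35 67 78 76 74 65 54 50 53 61 62 62 66 64 61 54]
178 [39 73 83 80 75 66 53 49 49 50 53 56 55 55 51 57]
179 [40 77 83 75 69 63 57 52 52 52 52 53 52 53 59 91]
180 [ 41  80  90  86  81  76  72  68  66  64  62  61  61  60  79 121]
181 [ 43  81  92  93  91  91  90  88  87  83  83  82  76  76  87 109]
[ 0.51833492 -0.225       0.02274168]
```

```bash
python3 -m pendant '[[0.004,0,0,0,0,0],[0.004,0,0,0,0,0],[0.003,0,0,0,0,0],[0.002,0,0,0,0,0],[0.001,0,0,0,0,0],[0,0,0,0,0,0],[0,0,0,0,0,0],[0,0,0,0,0,0],[0,0,0,0,0,0],[0,0,0,0,0,0]]'
```

```text
time: 6.9
eef_pos: [0.5139, -0.1795, -0.0354]
ee_rot: [[0.0, -0.995, -0.097], [0.0, -0.097, 0.995], [-1.0, -0.0, 0.0]]
ft_force: [-0.2, -0.2, -0.3]
finger_gap: 0.0791
```

```bash
python3 -m pendant '[[0,0,0,0,0,0],[0,0,0,0,0,0],[0,0,0,0,0,0],[0,0,0,0,0,0],[0,0,0,0,0,0],[0,0,0,0,0,0],[0,0,0,0,0,0],[0,0,0,0,0,0],[0,0,0,0,0,0],[0,0,0,0,0,0]]' 1 25
```

```text
time: 8.15
eef_pos: [0.5139, -0.1795, -0.0354]
ee_rot: [[-0.0, -0.995, -0.097], [0.0, -0.097, 0.995], [-1.0, 0.0, 0.0]]
ft_force: [-0.5, 0.2, -0.4]
finger_gap: 0.0149
```

```bash
python3 -m pendant '[[-0.005,0,0,0,0,0],[-0.01,0,0,0,0,0],[-0.02,0,0,0,0,0],[-0.025,0,0,0,0,0],[-0.03,0,0,0,0,0],[-0.03,0,0,0,0,0],[-0.03,0,0,0,0,0],[-0.02,0,0,0,0,0],[-0.01,0,0,0,0,0],[0,0,0,0,0,0]]'
python3 - <<'E'
from plan import *
from workcell import vision
for n in ["side","top"]:
    d=vision.snapshot(n); np.savez(f"{n}5.npz",**d)
    a=d["frame"][:,:,::-1]
    a=a[90:230,260:400] if n=="side" else a[160:250,320:400]
    cv2.imwrite(f"pics/{n}5.png",cv2.resize(np.clip((a/255.)**.6*255,0,255).astype(np.uint8),None,fx=4.2,fy=4.2,interpolation=cv2.INTER_CUBIC)[:600])
# target above notch: hammer neck at board (0.075, .05, ..)
s=manip.get_state(); print(s["eef_pos"],s["finger_gap"])
for c in (0.10,):
  print("target",bp(.068-.052,.05,.044))
E
```

```text
time: 9.4
eef_pos: [0.514, -0.1796, 0.1451]
ee_rot: [[0.001, -0.995, -0.097], [-0.0, -0.097, 0.995], [-1.0, -0.001, -0.0]]
ft_force: [-0.0, 0.1, -2.4]
finger_gap: 0.015
[ 0.51323408 -0.17944979  0.14396892] 0.015219038214420659
target [0.48955973 0.11308993 0.1063188 ]
```

View pics/side5.png

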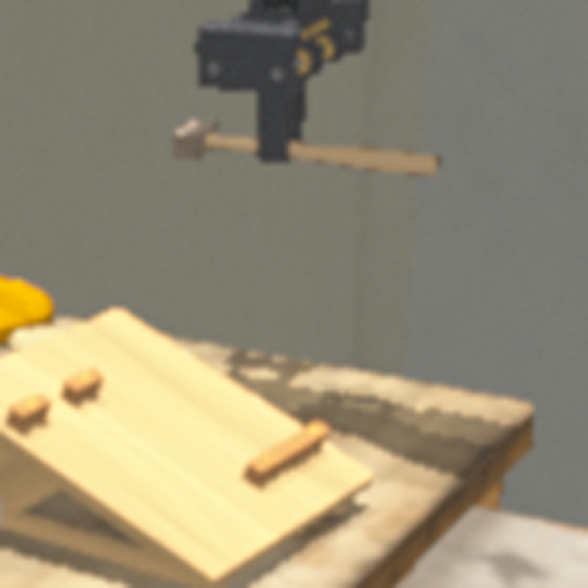

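View pics/top5.png

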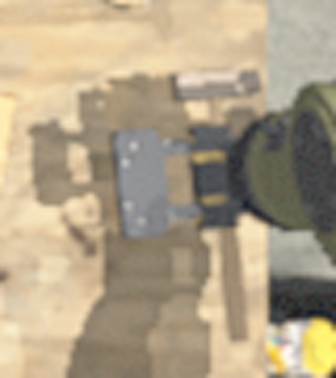

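Both pictures show the hammer held level across the handle, with the head at side crop (190,140) and the handle end at (440,165). The wrist reads -2.4 N, about the hammer's weight. Next I'll tilt and move above the notch, staying well clear.

Run:
```python
from plan import *
d=load("side5.npz"); f=f_of(d); cc=-d["R"].T@d["t"]
a=np.radians(5.6); nn=np.array([-np.sin(a),np.cos(a),0]); q=np.array([.5135,-.1795,0])
for u,v in [(208,142),(440,165),(275,158)]:
    u=260+u/4.2-.4; v=90+v/4.2-.4
    r=np.array([(u-d["cx"])/f,(v-d["cy"])/f,1])@d["R"]; X=cc+r*((q-cc)@nn)/(r@nn); print(X.round(4), ((X-q)@[np.cos(a),np.sin(a),0]).round(4))
t=bp(.02,.05,.10)-[0,0,.039]; print(t)
plan(t,boardtool(),9)
```

```text
[ 0.5702 -0.1739  0.1912] 0.057
[ 0.3994 -0.1907  0.1915] -0.1146
[ 0.5188 -0.179   0.1844] 0.0053
[0.47426131 0.11480593 0.12130966]
[[0.0025,0.0011,0.033,1.3,0.2,-2.2],[0.0023,0.002,0.0329,1.3,0.2,-2.2],[0.0021,0.0028,0.0329,1.3,0.2,-2.2],[0.0019,0.0036,0.0328,1.3,0.2,-2.2],[0.0016,0.0045,0.0327,1.3,0.2,-2.2],[0.0012,0.0053,0.0326,1.3,0.2,-2.2],[0.0009,0.0061,0.0325,1.3,0.2,-2.2],[0.0005,0.0068,0.0324,1.3,0.2,-2.2],[0.0001,0.0076,0.0322,1.3,0.2,-2.2]]
```

```bash
python3 -m pendant '[[0.0025,0.0011,0.033,1.3,0.2,-2.2],[0.0023,0.002,0.0329,1.3,0.2,-2.2],[0.0021,0.0028,0.0329,1.3,0.2,-2.2],[0.0019,0.0036,0.0328,1.3,0.2,-2.2],[0.0016,0.0045,0.0327,1.3,0.2,-2.2],[0.0012,0.0053,0.0326,1.3,0.2,-2.2],[0.0009,0.0061,0.0325,1.3,0.2,-2.2],[0.0005,0.0068,0.0324,1.3,0.2,-2.2],[0.0001,0.0076,0.0322,1.3,0.2,-2.2],[0,0,0,0,0,0]]'
python3 - <<'E'
from plan import *
from workcell import vision
for n in ["side","top"]:
    d=vision.snapshot(n); np.savez(f"{n}6.npz",**d)
    a=d["frame"][:,:,::-1]
    a=a[80:230,210:370] if n=="side" else a[160:260,240:340]
    cv2.imwrite(f"pics/{n}6.png",cv2.resize(np.clip((a/255.)**.6*255,0,255).astype(np.uint8),None,fx=4 if n=="side" else 6,fy=4 if n=="side" else 6,interpolation=cv2.INTER_CUBIC)[:600])
s=manip.get_state(); R=np.array(s["ee_rot"]);print(s["eef_pos"],s["finger_gap"]); print((boardtool().T@R).round(3).tolist())
o,B=board(); print("board coords of reported",B.T@(np.array(s["eef_pos"])-o))
E
```

```text
time: 10.75
eef_pos: [0.4702, 0.0406, 0.1247]
ee_rot: [[0.215, -0.975, 0.058], [-0.034, 0.052, 0.998], [-0.976, -0.217, -0.022]]
ft_force: [-0.1, -0.3, -2.4]
finger_gap: 0.015
[0.47088678 0.03905326 0.12502815] 0.015174781290857484
[[0.992, -0.129, 0.005], [0.128, 0.99, 0.055], [-0.012, -0.054, 0.998]]
board coords of reported [ 0.01271658 -0.02565673  0.06510515]
```

View pics/side6.png

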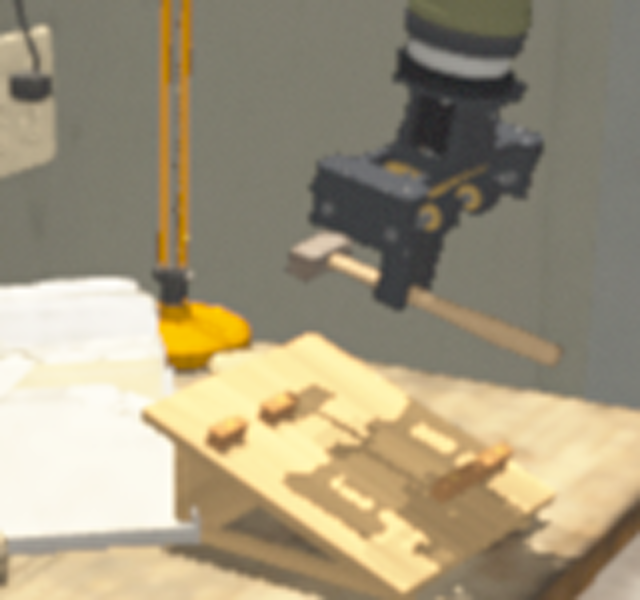

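View pics/top6.png

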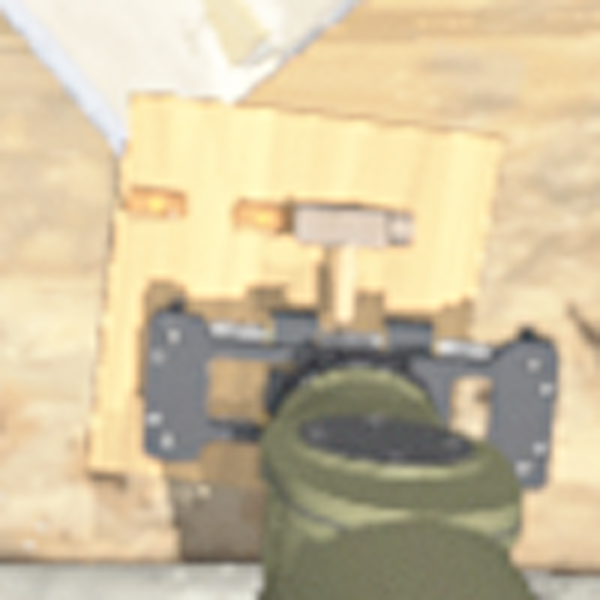

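The move stopped short because of joint limiting: the hammer is over the rest but still about 75 mm to the right. I'll continue from here.

Run:
```python
from plan import *
t=bp(.02,.05,.10)-[0,0,.039]; print(t, np.round(manip.get_state()["joint_positions"],1))
plan(t,boardtool(),9)
```

```text
[0.47426131 0.11480593 0.12130966] [-13.2  33.7  -1.6 132.8  72.3   6.3   0.6]
[[0.0002,0.0002,0.0084,0.3,-0.1,-0.8],[0.0002,0.0002,0.0084,0.3,-0.1,-0.8],[0.0002,0.0003,0.0084,0.3,-0.1,-0.8],[0.0002,0.0004,0.0084,0.3,-0.1,-0.8],[0.0002,0.0004,0.0084,0.3,-0.1,-0.8],[0.0002,0.0005,0.0084,0.3,-0.1,-0.8],[0.0002,0.0005,0.0084,0.3,-0.1,-0.8],[0.0002,0.0006,0.0084,0.3,-0.1,-0.8],[0.0002,0.0006,0.0084,0.3,-0.1,-0.8]]
```

```bash
python3 -m pendant '[[0.0002,0.0002,0.0084,0.3,-0.1,-0.8],[0.0002,0.0002,0.0084,0.3,-0.1,-0.8],[0.0002,0.0003,0.0084,0.3,-0.1,-0.8],[0.0002,0.0004,0.0084,0.3,-0.1,-0.8],[0.0002,0.0004,0.0084,0.3,-0.1,-0.8],[0.0002,0.0005,0.0084,0.3,-0.1,-0.8],[0.0002,0.0005,0.0084,0.3,-0.1,-0.8],[0.0002,0.0006,0.0084,0.3,-0.1,-0.8],[0.0002,0.0006,0.0084,0.3,-0.1,-0.8],[0,0,0,0,0,0]]'
python3 - <<'E'
from plan import *
from workcell import vision
for n in ["side","top"]:
    d=vision.snapshot(n); np.savez(f"{n}7.npz",**d)
    a=d["frame"][:,:,::-1]
    a=a[80:230,210:370] if n=="side" else a[160:260,240:340]
    k=4 if n=="side" else 6
    cv2.imwrite(f"pics/{n}7.png",cv2.resize(np.clip((a/255.)**.6*255,0,255).astype(np.uint8),None,fx=k,fy=k,interpolation=cv2.INTER_CUBIC)[:600])
s=manip.get_state(); R=np.array(s["ee_rot"]);print(s["eef_pos"],s["finger_gap"],np.round(s["joint_positions"],1)); print((boardtool().T@R).round(3).tolist())
o,B=board(); print("board coords of reported",B.T@(np.array(s["eef_pos"])-o))
E
```

```text
time: 12.1
eef_pos: [0.474, 0.1143, 0.1215]
ee_rot: [[0.337, -0.936, 0.103], [-0.031, 0.098, 0.995], [-0.941, -0.338, 0.004]]
ft_force: [0.1, -0.5, -2.0]
finger_gap: 0.015
[0.47428198 0.11361696 0.12166465] 0.014962916156711296 [-12.8  36.1 -21.7 136.6 108.   24.9 -50.9]
[[1.0, -0.003, -0.006], [0.003, 1.0, 0.006], [0.006, -0.006, 1.0]]
board coords of reported [0.00692647 0.04882075 0.06363321]
```

View pics/side7.png

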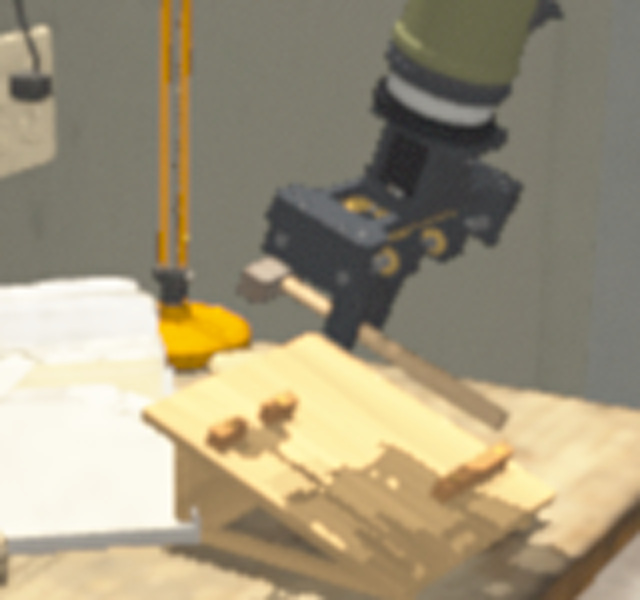

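View pics/top7.png

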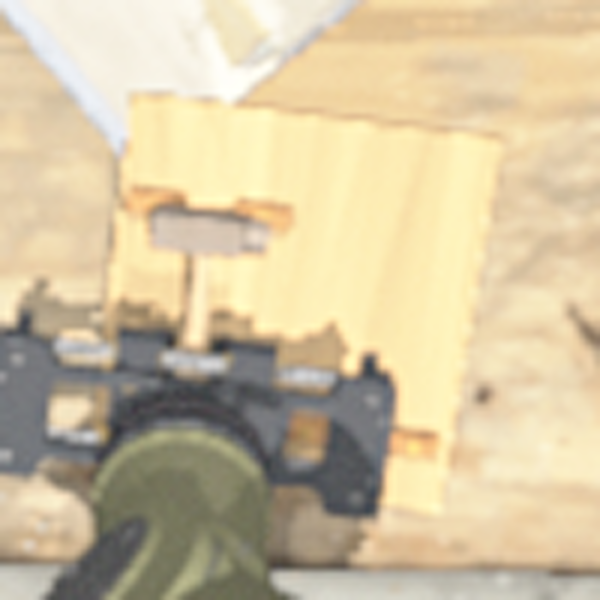

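```bash
cat > meas.py <<'E'
from plan import *
def rest_cloud(n,reg,lo=.02,hi=.2):
    d=load(n);P=cloud(d);o,B=board();q=(P-o)@B
    r0,r1,c0,c1=reg
    return d,q[r0:r1,c0:c1],d["frame"][r0:r1,c0:c1]
E
python3 - <<'E'
from meas import *
d,q,fr=rest_cloud("top7.npz",(192,206,262,288))
for r in range(14): print(r+192,[tuple((q[r,c]*1000).astype(int)) for c in range(0,26,2)])
# handle between head and gripper
d,q,fr=rest_cloud("top7.npz",(203,218,268,278))
for r in range(0,15,2): print(r+203,[tuple((q[r,c]*1000).astype(int)) for c in range(0,10)])
E
```

```text
192 [(np.int64(57), np.int64(89), np.int64(16)), (np.int64(56), np.int64(83), np.int64(11)), (np.int64(58), np.int64(76), np.int64(15)), (np.int64(58), np.int64(70), np.int64(11)), (np.int64(58), np.int64(64), np.int64(9)), (np.int64(56), np.int64(57), np.int64(1)), (np.int64(58), np.int64(51), np.int64(4)), (np.int64(58), np.int64(44), np.int64(0)), (np.int64(58), np.int64(38), np.int64(0)), (np.int64(60), np.int64(31), np.int64(1)), (np.int64(61), np.int64(25), np.int64(2)), (np.int64(62), np.int64(19), np.int64(1)), (np.int64(62), np.int64(12), np.int64(0))]
193 [(np.int64(52), np.int64(89), np.int64(13)), (np.int64(53), np.int64(83), np.int64(11)), (np.int64(54), np.int64(76), np.int64(12)), (np.int64(55), np.int64(70), np.int64(12)), (np.int64(55), np.int64(63), np.int64(11)), (np.int64(52), np.int64(57), np.int64(-1)), (np.int64(53), np.int64(50), np.int64(0)), (np.int64(54), np.int64(44), np.int64(0)), (np.int64(54), np.int64(37), np.int64(-4)), (np.int64(58), np.int64(31), np.int64(7)), (np.int64(59), np.int64(25), np.int64(6)), (np.int64(59), np.int64(18), np.int64(4)), (np.
[... 9847 characters left out ...]
64(49), np.int64(115)), (np.int64(19), np.int64(46), np.int64(111)), (np.int64(-20), np.int64(41), np.int64(2)), (np.int64(15), np.int64(40), np.int64(99)), (np.int64(-22), np.int64(34), np.int64(-3)), (np.int64(16), np.int64(34), np.int64(100))]
217 [(np.int64(15), np.int64(60), np.int64(123)), (np.int64(-30), np.int64(57), np.int64(0)), (np.int64(10), np.int64(54), np.int64(110)), (np.int64(13), np.int64(51), np.int64(115)), (np.int64(11), np.int64(48), np.int64(110)), (np.int64(11), np.int64(45), np.int64(109)), (np.int64(15), np.int64(42), np.int64(117)), (np.int64(16), np.int64(39), np.int64(119)), (np.int64(15), np.int64(36), np.int64(116)), (np.int64(18), np.int64(34), np.int64(122))]
```

The hammer hangs parallel to the board. Its head spans b from about 21 to 76 mm, the handle is at b ≈ 50 (centred on the gap), the neck is at a ≈ 63 mm and the underside is about 98 mm off the board. I'll descend 75 mm, shifting slightly uphill, and measure again.

```bash
python3 -m pendant '[[0.006,-0.001,0,0,0,0],[0.009,-0.001,0,0,0,0],[0.009,-0.001,0,0,0,0],[0.009,-0.001,0,0,0,0],[0.009,-0.001,0,0,0,0],[0.009,0,0,0,0,0],[0.009,0,0,0,0,0],[0.009,0,0,0,0,0],[0.006,0,0,0,0,0],[0,0,0,0,0,0]]'
cat > snap.py <<'E'
import sys
from meas import *
from workcell import vision
k=sys.argv[1]; regs={"side":(130,250,210,370),"top":(170,250,240,340)}
for n in ["side","top"]:
    d=vision.snapshot(n); np.savez(f"{n}{k}.npz",**d); r=regs[n]
    a=d["frame"][r[0]:r[1],r[2]:r[3],::-1]; z=4.8 if n=="side" else 6
    cv2.imwrite(f"pics/{n}{k}.png",cv2.resize(np.clip((a/255.)**.6*255,0,255).astype(np.uint8),None,fx=z,fy=z,interpolation=cv2.INTER_CUBIC)[:600])
s=manip.get_state(); R=np.array(s["ee_rot"]);o,B=board()
print(s["time"],"joints",np.round(s["joint_positions"],1),"gap",round(s["finger_gap"],4)); print("rot err",Rt.from_matrix(boardtool().T@R).as_rotvec(degrees=True).round(2))
print("board coords of reported",(B.T@(np.array(s["eef_pos"])-o)).round(4))
E
python3 snap.py 8
python3 - <<'E'
from meas import *
d,q,fr=rest_cloud("top8.npz",(180,215,255,292))
A,Bb,Cc=[q[...,i]*1000 for i in range(3)]
m=(Cc>26)&(Cc<60)&(A>55)&(A<100)
print("head a",np.percentile(A[m],[2,10,50,90,98]),"b",np.percentile(Bb[m],[1,50,99]),"top c",np.median(Cc[m]),m.sum())
m=(Cc>20)&(Cc<60)&(A>15)&(A<52)&(abs(Bb-50)<12)
for a in range(15,55,8):
    k=m&(abs(A-a)<4); print(a,k.sum(),"b",Bb[k].mean() if k.any() else None, "c",Cc[k].max() if k.any() else None)
E
```

```text
time: 13.45
eef_pos: [0.5042, 0.1118, 0.0525]
ee_rot: [[0.338, -0.936, 0.103], [-0.03, 0.099, 0.995], [-0.941, -0.339, 0.005]]
ft_force: [1.3, -0.7, -2.6]
finger_gap: 0.0151
13.55 joints [ -8.4  47.1 -26.2 134.4 119.2  32.9 -58.8] gap 0.0153
rot err [-0.36 -0.46  0.15]
board coords of reported [ 0.0116  0.0505 -0.0111]
head a [57.7628447  68.15258548 78.38531952 86.08449578 86.82213328] b [24.34882005 53.05604493 78.81734719] top c 42.20842700057122 134
15 3 b 51.80233776773692 c 39.076366629493975
23 14 b 48.762547699488195 c 56.358227198361206
31 7 b 53.77707761273185 c 39.41055399350646
39 9 b 52.215766256627695 c 39.96684589126983
47 6 b 52.150146840682105 c 38.90945268145466
```

View pics/side8.png

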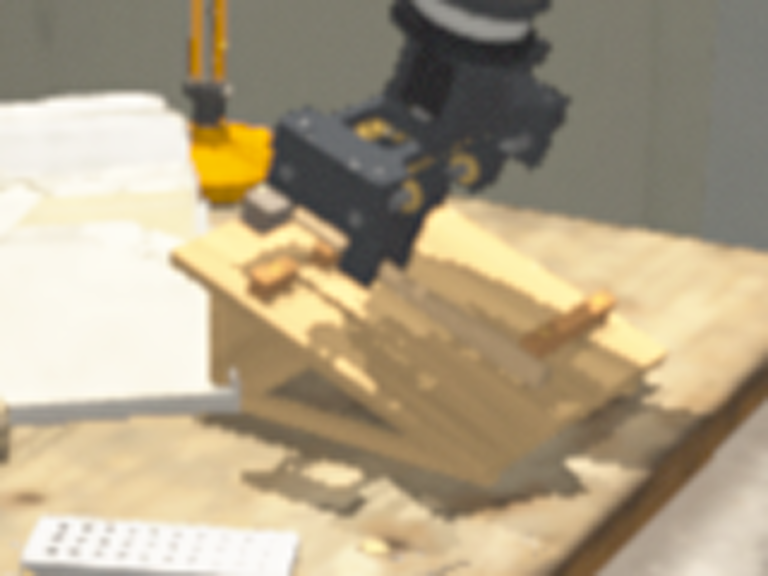

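View pics/top8.png

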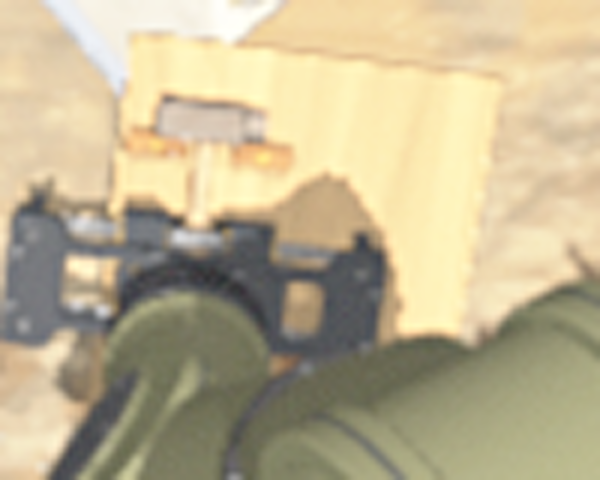

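```bash
python3 -m pendant '[[0.003,0.001,-0.001,0,0,0],[0.003,0.001,-0.001,0,0,0],[0.003,0.001,0,0,0,0],[0.003,0,0,0,0,0],[0.003,0,0,0,0,0],[0.002,0,0,0,0,0],[0.001,0,0,0,0,0],[0,0,0,0,0,0],[0,0,0,0,0,0],[0,0,0,0,0,0]]'; python3 snap.py 9
python3 - <<'E'
from meas import *
d,q,fr=rest_cloud("top9.npz",(180,215,255,292))
A,Bb,Cc=[q[...,i]*1000 for i in range(3)]
m=(Cc>17)&(Cc<60)&(A>58)&(A<100)
print("head a",np.percentile(A[m],[2,10,50,90,98]),"b",np.percentile(Bb[m],[1,50,99]),"top c",np.median(Cc[m]),m.sum())
E
```

```text
time: 14.8
eef_pos: [0.5074, 0.1097, 0.0351]
ee_rot: [[0.339, -0.935, 0.103], [-0.03, 0.098, 0.995], [-0.94, -0.34, 0.005]]
ft_force: [0.4, -0.2, -3.2]
finger_gap: 0.0154
14.9 joints [ -7.4  49.9 -27.1 134.3 121.8  35.2 -60.5] gap 0.0152
rot err [-0.37 -0.46  0.13]
board coords of reported [ 0.0087  0.0486 -0.0291]
head a [63.35920429 66.64055646 74.98006676 82.76849107 83.96738607] b [20.82867085 49.82347806 77.97050409] top c 24.71537409017837 116
```

View pics/side9.png

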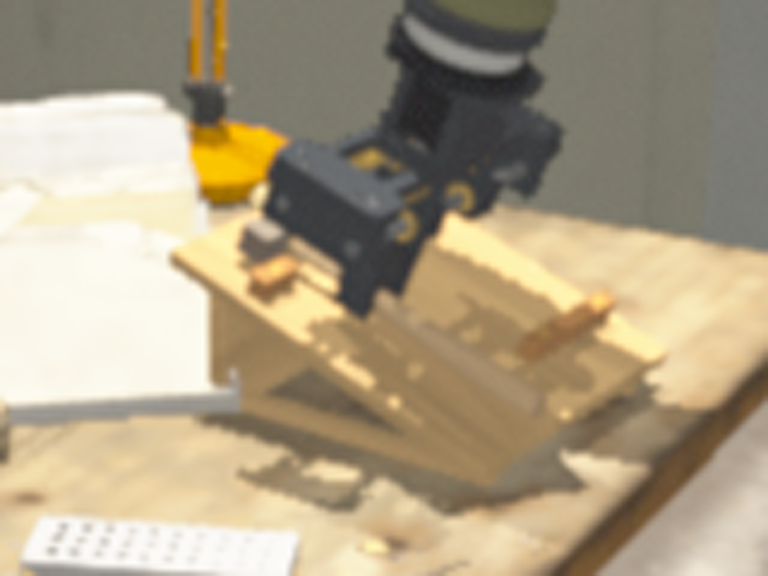

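View pics/top9.png

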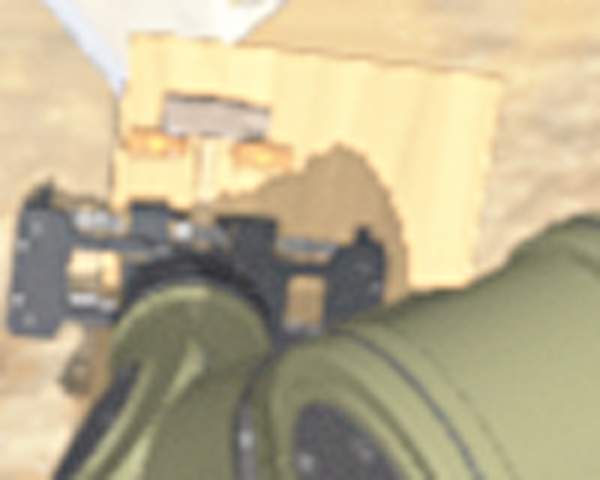

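```bash
python3 -m pendant '[[0.001,0,0,0,0,0],[0.001,0,0,0,0,0],[0.001,0,0,0,0,0],[0.0005,0,0,0,0,0],[0.0005,0,0,0,0,0],[0,0,0,0,0,0],[0,0,0,0,0,0],[0,0,0,0,0,0],[0,0,0,0,0,0],[0,0,0,0,0,0]]'
```

```text
time: 16.15
eef_pos: [0.5087, 0.1096, 0.0313]
ee_rot: [[0.338, -0.935, 0.103], [-0.03, 0.098, 0.995], [-0.941, -0.34, 0.005]]
ft_force: [0.4, -0.0, -1.7]
finger_gap: 0.0152
```

```bash
python3 -m pendant '[[0.0005,0,0,0,0,0],[0.0005,0,0,0,0,0],[0.0003,0,0,0,0,0],[0.0002,0,0,0,0,0],[0,0,0,0,0,0],[0,0,0,0,0,0],[0,0,0,0,0,0],[0,0,0,0,0,0],[0,0,0,0,0,0],[0,0,0,0,0,0]]'
```

```text
time: 17.4
eef_pos: [0.5093, 0.1095, 0.0299]
ee_rot: [[0.338, -0.935, 0.103], [-0.03, 0.099, 0.995], [-0.94, -0.34, 0.005]]
ft_force: [-0.2, 0.4, -1.8]
finger_gap: 0.0151
```

```bash
python3 -m pendant '[[0.0005,0,0,0,0,0],[0.0005,0,0,0,0,0],[0.0003,0,0,0,0,0],[0.0002,0,0,0,0,0],[0,0,0,0,0,0],[0,0,0,0,0,0],[0,0,0,0,0,0],[0,0,0,0,0,0],[0,0,0,0,0,0],[0,0,0,0,0,0]]'
```

```text
time: 18.65
eef_pos: [0.5096, 0.1096, 0.0289]
ee_rot: [[0.339, -0.935, 0.102], [-0.03, 0.098, 0.995], [-0.94, -0.34, 0.005]]
ft_force: [-2.3, -1.0, 6.0]
finger_gap: 0.0149
```

Contact (+8 N). I'll ease off slightly and slide downhill until the head meets the cleat.

```bash
python3 -m pendant '[[-0.0006,0,0,0,0,0],[0,0.0007,0,0,0,0],[0,0.0007,0,0,0,0],[0,0.0007,0,0,0,0],[0,0.0006,0,0,0,0],[0,0.0005,0,0,0,0],[0,0,0,0,0,0],[0,0,0,0,0,0],[0,0,0,0,0,0],[0,0,0,0,0,0]]'; python3 snap.py 10
python3 - <<'E'
from meas import *
d,q,fr=rest_cloud("top10.npz",(180,215,255,292))
A,Bb,Cc=[q[...,i]*1000 for i in range(3)]
m=(Cc>16)&(Cc<60)&(A>50)&(A<100)
print("head a",np.percentile(A[m],[2,10,50,90,98]),"b",np.percentile(Bb[m],[1,50,99]),"top c",np.median(Cc[m]),m.sum())
E
```

```text
time: 19.9
eef_pos: [0.5064, 0.1098, 0.0279]
ee_rot: [[0.338, -0.935, 0.103], [-0.03, 0.098, 0.995], [-0.941, -0.339, 0.005]]
ft_force: [-1.1, -0.4, -0.7]
finger_gap: 0.0149
20.0 joints [ -7.2  51.  -27.6 134.5 122.8  36.4 -61.5] gap 0.015
rot err [-0.36 -0.46  0.16]
board coords of reported [ 0.0052  0.0486 -0.0356]
head a [52.76806693 61.73841963 70.80494521 78.71735983 80.5469871 ] b [11.24599868 51.71524983 78.02635485] top c 19.591842419841136 102
```

View pics/top10.png

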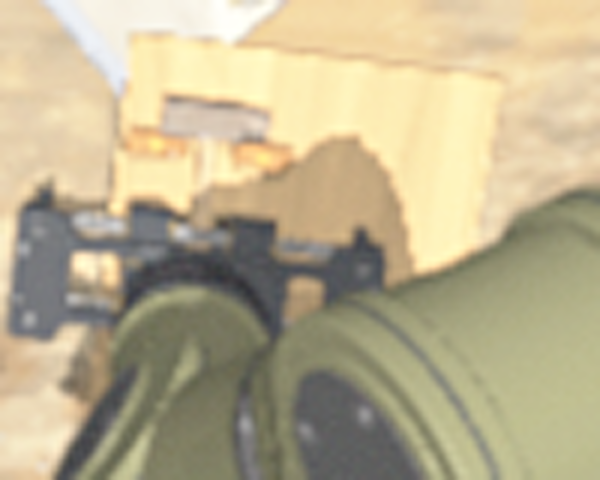

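```bash
python3 -m pendant '[[0,0.0005,0,0,0,0],[0,0.0005,0,0,0,0],[0,0.0004,0,0,0,0],[0,0.0003,0,0,0,0],[0,0,0,0,0,0],[0,0,0,0,0,0],[0,0,0,0,0,0],[0,0,0,0,0,0],[0,0,0,0,0,0],[0,0,0,0,0,0]]'
```

```text
time: 21.25
eef_pos: [0.5051, 0.1099, 0.0274]
ee_rot: [[0.339, -0.935, 0.103], [-0.03, 0.099, 0.995], [-0.94, -0.34, 0.005]]
ft_force: [-0.5, -0.7, -1.4]
finger_gap: 0.015
```

```bash
python3 -m pendant '[[0,0,0,0,0,0],[0,0,0,0,0,0],[0,0,0,0,0,0],[0,0,0,0,0,0],[0,0,0,0,0,0],[0,0,0,0,0,0],[0,0,0,0,0,0],[0,0,0,0,0,0],[0,0,0,0,0,0],[0,0,0,0,0,0]]' 0.6; python3 snap.py 11
python3 - <<'E'
from meas import *
d,q,fr=rest_cloud("top11.npz",(180,215,255,292))
A,Bb,Cc=[q[...,i]*1000 for i in range(3)]
m=(Cc>16)&(Cc<60)&(A>50)&(A<100)
print("head a",np.percentile(A[m],[2,10,50,90,98]),"b",np.percentile(Bb[m],[1,50,99]),"top c",np.median(Cc[m]),m.sum())
E
```

```text
time: 22.5
eef_pos: [0.505, 0.11, 0.0274]
ee_rot: [[0.339, -0.935, 0.103], [-0.03, 0.099, 0.995], [-0.94, -0.34, 0.005]]
ft_force: [-0.8, 0.6, -0.5]
finger_gap: 0.0351
22.6 joints [ -7.2  51.1 -27.8 134.7 123.   36.8 -61.8] gap 0.0354
rot err [-0.36 -0.46  0.14]
board coords of reported [ 0.0037  0.0486 -0.0356]
head a [52.81308558 60.2145244  68.9674264  77.02761558 78.71720935] b [20.60307326 52.53479255 86.48126694] top c 19.278047413907014 102
```

View pics/top11.png

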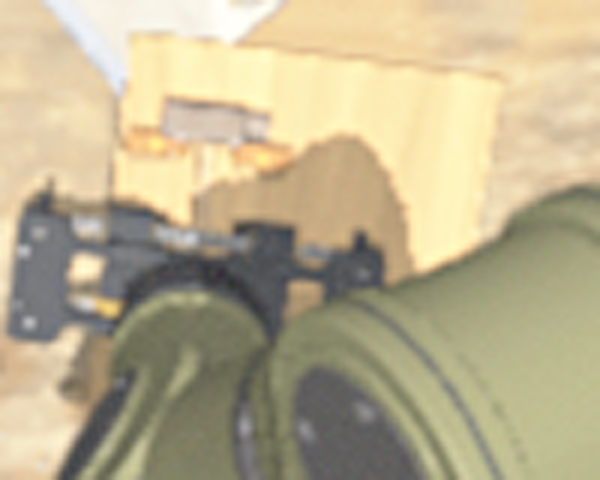

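View pics/side11.png

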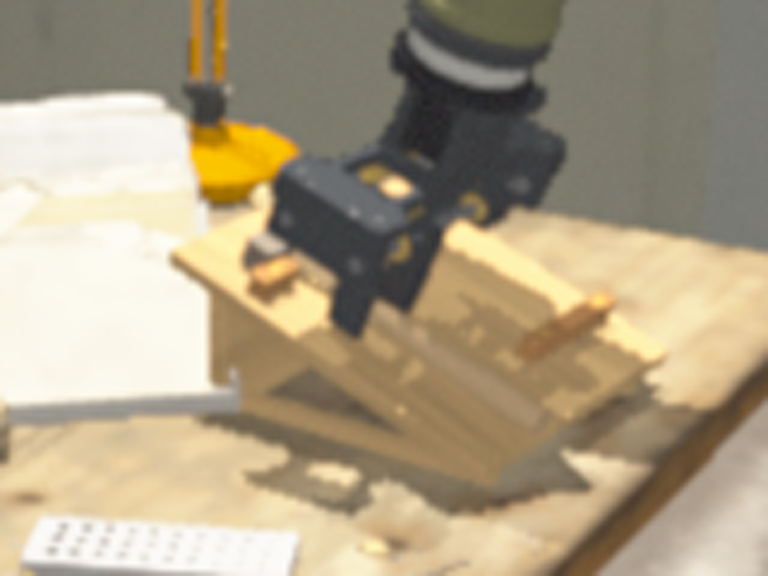

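The hammer head reads a = 60–79 mm, against the cleat's uphill face, and the handle lies in the gap. I'll retreat square off the board, then check the lamp clearance near the plate.

```bash
python3 -m pendant '[[-0.004,0,0,0,0,0],[-0.008,0,0,0,0,0],[-0.012,0,0,0,0,0],[-0.016,0,0,0,0,0],[-0.02,0,0,0,0,0],[-0.02,0,0,0,0,0],[-0.02,0,0,0,0,0],[-0.02,0,0,0,0,0],[-0.01,0,0,0,0,0],[0,0,0,0,0,0]]' 0.3; python3 snap.py 12
python3 - <<'E'
from meas import *
for n in ["top0.npz","side0.npz"]:
    d=load(n);P=cloud(d);f=d["frame"].astype(int)
    m=(f[...,0]>150)&(f[...,2]<60)&(f[...,0]-f[...,1]>50)&(P[...,2]>.15)&(P[...,0]>.4)&(P[...,0]<.8)&(P[...,1]>.2)&(P[...,1]<.7)&(P[...,2]<.7)
    Q=P[m]; print(n,len(Q),Q.min(0),Q.max(0))
a=plan([.4987,.3101,.09],down(112.3),9)
E
```

```text
time: 23.85
eef_pos: [0.4609, 0.1143, 0.151]
ee_rot: [[0.341, -0.935, 0.102], [-0.029, 0.098, 0.995], [-0.94, -0.342, 0.006]]
ft_force: [1.2, -0.2, -0.1]
finger_gap: 0.0611
23.95 joints [-15.7  31.3 -18.2 137.2 101.1  21.  -44.8] gap 0.0616
rot err [-0.37 -0.48  0.11]
board coords of reported [0.0041 0.0477 0.0947]
top0.npz 2731 [0.58404217 0.20048305 0.266462  ] [0.76925608 0.54795227 0.50514229]
side0.npz 4312 [0.58207667 0.20004017 0.26721915] [0.77025641 0.55131199 0.50453916]
[[0.007,0.0005,0.0221,-3.1,-0.5,2.2],[0.0072,-0.001,0.022,-3.1,-0.5,2.2],[0.0074,-0.0024,0.0218,-3.1,-0.5,2.2],[0.0074,-0.0039,0.0216,-3.1,-0.5,2.2],[0.0074,-0.0053,0.0213,-3.1,-0.5,2.2],[0.0074,-0.0068,0.0209,-3.1,-0.5,2.2],[0.0073,-0.0082,0.0204,-3.1,-0.5,2.2],[0.0071,-0.0095,0.0199,-3.1,-0.5,2.2],[0.0069,-0.0109,0.0193,-3.1,-0.5,2.2]]
```

View pics/side12.png

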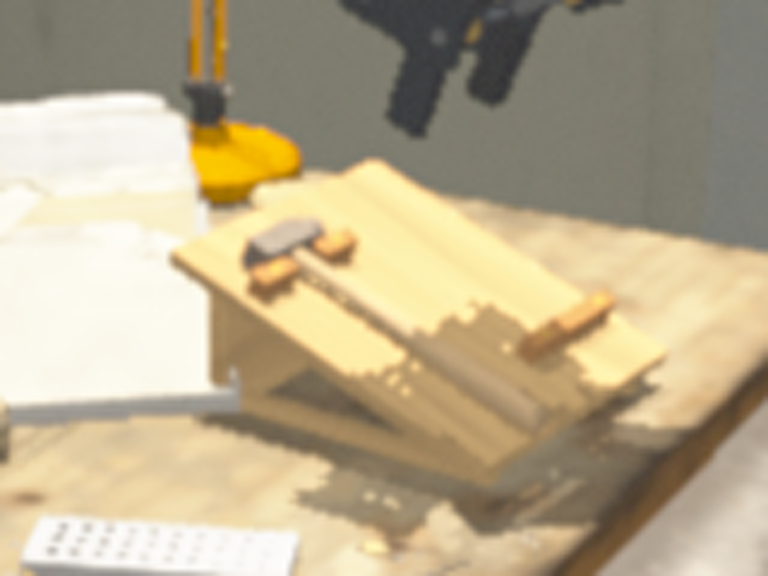

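View pics/top12.png

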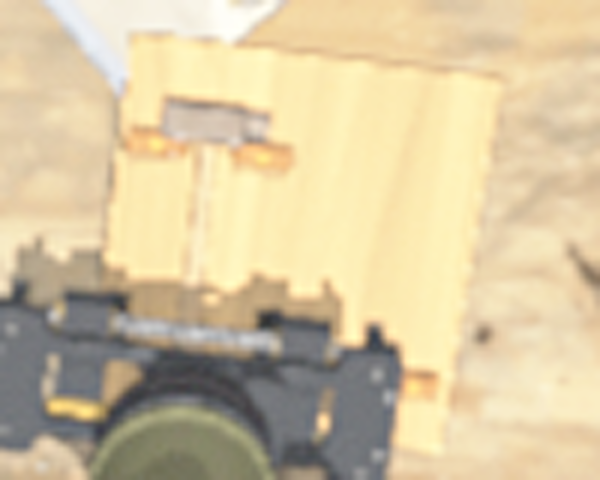

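The hammer is resting well: head behind both cleat pieces, handle down through the gap. Next is the plate.

```bash
python3 -m pendant '[[0.007,0.0005,0.0221,-3.1,-0.5,2.2],[0.0072,-0.001,0.022,-3.1,-0.5,2.2],[0.0074,-0.0024,0.0218,-3.1,-0.5,2.2],[0.0074,-0.0039,0.0216,-3.1,-0.5,2.2],[0.0074,-0.0053,0.0213,-3.1,-0.5,2.2],[0.0074,-0.0068,0.0209,-3.1,-0.5,2.2],[0.0073,-0.0082,0.0204,-3.1,-0.5,2.2],[0.0071,-0.0095,0.0199,-3.1,-0.5,2.2],[0.0069,-0.0109,0.0193,-3.1,-0.5,2.2],[0,0,0,0,0,0]]' 0
python3 - <<'E'
from plan import *
print(np.round(manip.get_state()["joint_positions"],1))
plan([.4987,.3101,.03],down(112.3),9)
E
```

```text
time: 25.2
eef_pos: [0.4994, 0.3071, 0.0891]
ee_rot: [[-0.001, -0.929, -0.37], [-0.001, -0.37, 0.929], [-1.0, 0.002, -0.001]]
ft_force: [0.8, -0.2, -0.4]
finger_gap: 0.0885
[-15.2  49.5 -37.6 101.1  41.6  44.3  37.5]
[[0.0066,-0.0001,0.0003,-0.1,0,0],[0.0066,-0.0001,0.0003,-0.1,0,0],[0.0066,-0.0001,0.0003,-0.1,0,0],[0.0066,-0.0001,0.0003,-0.1,0,0],[0.0066,-0.0001,0.0003,-0.1,0,0],[0.0066,-0.0001,0.0003,-0.1,0,0],[0.0066,-0.0001,0.0003,-0.1,0,0],[0.0066,-0.0001,0.0003,-0.1,0,0],[0.0066,-0.0001,0.0003,-0.1,0,0]]
```

```bash
python3 -m pendant '[[0.01,0,0.001,-0.3,0,0],[0.015,0,0.001,-0.3,0,0],[0.015,0,0.001,0,0,0],[0.015,0,0,0,0,0],[0.015,0,0,0,0,0],[0.015,0,0,0,0,0],[0.012,0,0,0,0,0],[0.008,0,0,0,0,0],[0.003,0,0,0,0,0],[0,0,0,0,0,0]]' 0
python3 - <<'E'
from plan import *
from workcell import vision
for n,r,z in [("side",(170,280,180,300),5),("top",(150,250,170,270),6)]:
    d=vision.snapshot(n); np.savez(f"{n}13.npz",**d)
    a=d["frame"][r[0]:r[1],r[2]:r[3],::-1]
    cv2.imwrite(f"pics/{n}13.png",cv2.resize(np.clip((a/255.)**.6*255,0,255).astype(np.uint8),None,fx=z,fy=z,interpolation=cv2.INTER_CUBIC)[:600])
print(manip.get_state()["eef_pos"])
E
```

```text
time: 26.45
eef_pos: [0.4984, 0.3086, -0.0175]
ee_rot: [[0.001, -0.925, -0.38], [-0.002, -0.38, 0.925], [-1.0, 0.0, -0.003]]
ft_force: [-0.2, 0.4, 0.2]
finger_gap: 0.0881
[ 0.49854975  0.30874368 -0.01714108]
```

View pics/side13.png

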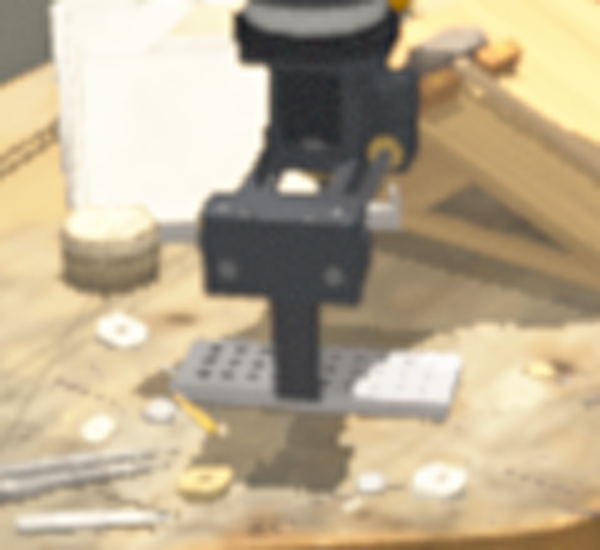

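View pics/top13.png

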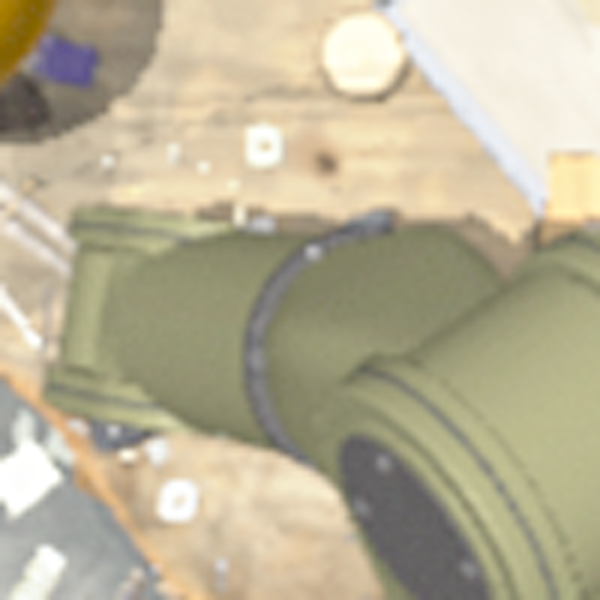

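```bash
python3 -m pendant '[[0.004,0,0.001,0,0,0],[0.004,0,0,0,0,0],[0.004,0,0,0,0,0],[0.003,0,0,0,0,0],[0.002,0,0,0,0,0],[0.001,0,0,0,0,0],[0.0005,0,0,0,0,0],[0,0,0,0,0,0],[0,0,0,0,0,0],[0,0,0,0,0,0]]' 0
```

```text
time: 27.8
eef_pos: [0.498, 0.3094, -0.036]
ee_rot: [[0.001, -0.925, -0.38], [-0.003, -0.38, 0.925], [-1.0, 0.0, -0.003]]
ft_force: [0.4, 0.7, -0.8]
finger_gap: 0.0882
```

```bash
python3 -m pendant '[[0,0,0,0,0,0],[0,0,0,0,0,0],[0,0,0,0,0,0],[0,0,0,0,0,0],[0,0,0,0,0,0],[0,0,0,0,0,0],[0,0,0,0,0,0],[0,0,0,0,0,0],[0,0,0,0,0,0],[0,0,0,0,0,0]]' 1 35
```

```text
time: 29.05
eef_pos: [0.4979, 0.3094, -0.0361]
ee_rot: [[0.001, -0.925, -0.38], [-0.003, -0.38, 0.925], [-1.0, 0.0, -0.003]]
ft_force: [-0.6, 0.3, -0.9]
finger_gap: 0.0454
```

```bash
python3 -m pendant '[[-0.004,0,0,0,0,0],[-0.01,0.002,0,0,0,0],[-0.02,0.004,0,0,0,0],[-0.022,0.004,0,0,0,0],[-0.022,0.004,0,0,0,0],[-0.022,0.004,0,0,0,0],[-0.022,0.004,0,0,0,0],[-0.02,0.004,0,0,0,0],[-0.012,0.003,0,0,0,0],[0,0,0,0,0,0]]'
python3 - <<'E'
from plan import *
print(np.round(manip.get_state()["joint_positions"],1))
t=bp(.007,-.044,.10+.0)+boardtool()[:,0]*.040; print(t)
t[2]+=.03
plan(t,boardtool(),20)
E
```

```text
time: 30.3
eef_pos: [0.4712, 0.299, 0.1188]
ee_rot: [[0.002, -0.925, -0.38], [-0.002, -0.38, 0.925], [-1.0, -0.001, -0.002]]
ft_force: [-0.2, -0.0, -3.0]
finger_gap: 0.0454
[-14.8  45.4 -39.  105.   40.2  44.3  36.8]
[0.4652389  0.02122846 0.1182757 ]
[[-0.0014,0.0056,-0.0127,1.4,0.2,-1],[-0.0015,0.0052,-0.0129,1.4,0.2,-1],[-0.0015,0.0049,-0.013,1.4,0.2,-1],[-0.0015,0.0045,-0.0131,1.4,0.2,-1],[-0.0016,0.0042,-0.0132,1.4,0.2,-1],[-0.0016,0.0038,-0.0133,1.4,0.2,-1],[-0.0016,0.0034,-0.0134,1.4,0.2,-1],[-0.0016,0.0031,-0.0135,1.4,0.2,-1],[-0.0016,0.0027,-0.0136,1.4,0.2,-1],[-0.0015,0.0023,-0.0137,1.4,0.2,-1],[-0.0015,0.002,-0.0137,1.4,0.2,-1],[-0.0015,0.0016,-0.0138,1.4,0.2,-1],[-0.0015,0.0012,-0.0138,1.4,0.2,-1],[-0.0014,0.0009,-0.0139,1.4,0.2,-1],[-0.0014,0.0005,-0.0139,1.4,0.2,-1],[-0.0013,0.0001,-0.0139,1.4,0.2,-1],[-0.0013,-0.0002,-0.0139,1.4,0.2,-1],[-0.0012,-0.0006,-0.0139,1.4,0.2,-1],[-0.0011,-0.001,-0.0139,1.4,0.2,-1],[-0.001,-0.0013,-0.0139,1.4,0.2,-1]]
```

```bash
python3 -m pendant '[[-0.0014,0.0056,-0.0127,1.4,0.2,-1],[-0.0015,0.0052,-0.0129,1.4,0.2,-1],[-0.0015,0.0049,-0.013,1.4,0.2,-1],[-0.0015,0.0045,-0.0131,1.4,0.2,-1],[-0.0016,0.0042,-0.0132,1.4,0.2,-1],[-0.0016,0.0038,-0.0133,1.4,0.2,-1],[-0.0016,0.0034,-0.0134,1.4,0.2,-1],[-0.0016,0.0031,-0.0135,1.4,0.2,-1],[-0.0016,0.0027,-0.0136,1.4,0.2,-1],[-0.0015,0.0023,-0.0137,1.4,0.2,-1]]' && python3 -m pendant '[[-0.0015,0.002,-0.0137,1.4,0.2,-1],[-0.0015,0.0016,-0.0138,1.4,0.2,-1],[-0.0015,0.0012,-0.0138,1.4,0.2,-1],[-0.0014,0.0009,-0.0139,1.4,0.2,-1],[-0.0014,0.0005,-0.0139,1.4,0.2,-1],[-0.0013,0.0001,-0.0139,1.4,0.2,-1],[-0.0013,-0.0002,-0.0139,1.4,0.2,-1],[-0.0012,-0.0006,-0.0139,1.4,0.2,-1],[-0.0011,-0.001,-0.0139,1.4,0.2,-1],[-0.001,-0.0013,-0.0139,1.4,0.2,-1]]'; python3 snap.py 14
python3 - <<'E'
from plan import *
t=bp(.007,-.046,.06)+boardtool()[:,0]*.040; print(t)
plan(t,boardtool(),9)
E
```

```text
time: 31.55
eef_pos: [0.4678, 0.1595, 0.1317]
ee_rot: [[0.176, -0.974, -0.142], [0.01, -0.143, 0.99], [-0.984, -0.176, -0.016]]
ft_force: [0.7, -0.4, -1.8]
finger_gap: 0.0458
time: 32.8
eef_pos: [0.4663, 0.0217, 0.145]
ee_rot: [[0.344, -0.934, 0.1], [-0.021, 0.099, 0.995], [-0.939, -0.344, 0.015]]
ft_force: [-0.1, -0.6, -2.5]
finger_gap: 0.0455
32.9 joints [  2.8  32.1 -23.7 140.2 116.6  21.1 -46.4] gap 0.0456
rot err [-0.28 -0.92 -0.03]
board coords of reported [ 0.0163 -0.0448  0.0847]
[0.47861151 0.01771594 0.08068799]
[[0.0072,0.001,-0.0002,0,0.1,0],[0.0072,0.001,-0.0002,0,0.1,0],[0.0072,0.001,-0.0002,0,0.1,0],[0.0072,0.001,-0.0002,0,0.1,0],[0.0072,0.001,-0.0002,0,0.1,0],[0.0072,0.001,-0.0002,0,0.1,0],[0.0072,0.001,-0.0002,0,0.1,0],[0.0072,0.001,-0.0002,0,0.1,0],[0.0072,0.001,-0.0001,0,0.1,0]]
```

View pics/side14.png

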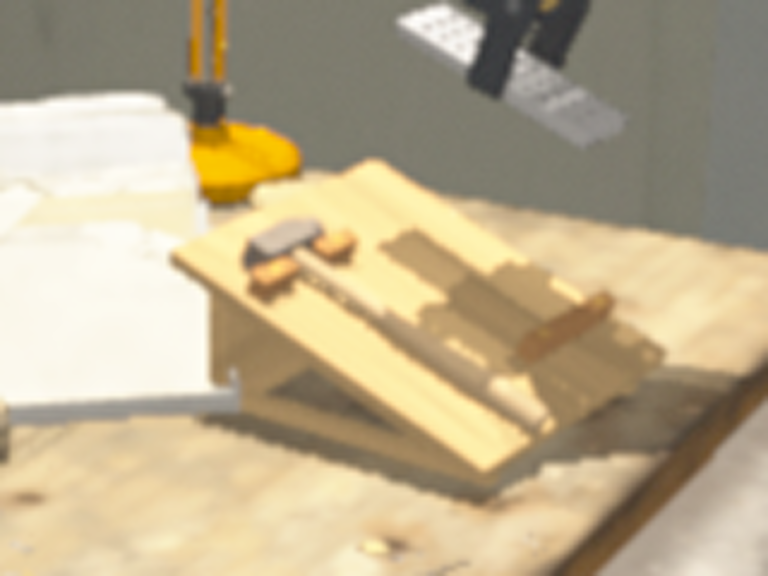

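View pics/top14.png

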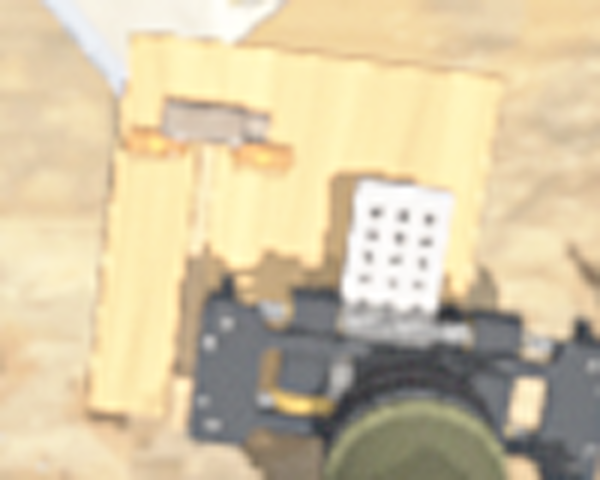

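```bash
cat > plate.py <<'E'
import sys
from meas import *
k=sys.argv[1]
d=load(f"top{k}.npz");P=cloud(d);o,B=board();q=(P-o)@B*1000
hsv=cv2.cvtColor(d["frame"],cv2.COLOR_RGB2HSV)
m=(hsv[...,1]<45)&(hsv[...,2]>150)&(abs(q[...,1]+48)<40)&(q[...,0]>10)&(q[...,0]<110)&(q[...,2]>4)&(q[...,2]<170)
m=cv2.morphologyEx(m.astype(np.uint8),cv2.MORPH_OPEN,np.ones((3,3)))>0
c=np.median(q[...,2][m]); print("n",m.sum(),"top face c",c.round(1))
# re-cast pixels on plane c
v,u=np.nonzero(m); f=f_of(d); r=np.c_[(u-d["cx"])/f,(v-d["cy"])/f,np.ones(len(u))]@d["R"]; cc=-d["R"].T@d["t"]; n=B[:,2]
X=cc+r*(((o+n*c/1000-cc)@n)/(r@n))[:,None]; w=(X-o)@B*1000
print("upper end a",np.percentile(w[:,0],[95,99,100]).round(1),"b",np.percentile(w[:,1],[1,50,99]).round(1))
# centreline yaw by row bins
bins=np.arange(w[:,0].min(),w[:,0].max()-5,5); L=[(a+2.5,w[(w[:,0]>=a)&(w[:,0]<a+5),1].mean()) for a in bins if ((w[:,0]>=a)&(w[:,0]<a+5)).sum()>8]
L=np.array(L); p=np.polyfit(L[:,0],L[:,1],1); print("yaw on board",np.degrees(np.arctan(p[0])).round(2),"centre b at a=20",np.polyval(p,20).round(1))
E
python3 plate.py 14
```

```text
n 303 top face c 131.1
upper end a [81.1 83.5 84.5] b [-66.9 -44.3 -22.9]
yaw on board -0.08 centre b at a=20 -44.4
```

```bash
python3 -m pendant '[[0.008,0.001,-0.0005,0.3,0.9,0],[0.011,0.001,-0.001,0,0,0],[0.012,0.001,-0.001,0,0,0],[0.012,0.001,-0.001,0,0,0],[0.012,0.001,0,0,0,0],[0.012,0.001,0,0,0,0],[0.012,0.001,0,0,0,0],[0.010,0.001,0,0,0,0],[0.005,0.001,0,0,0,0],[0,0,0,0,0,0]]'; python3 snap.py 15; python3 plate.py 15
```

```text
time: 34.15
eef_pos: [0.4899, 0.016, 0.0538]
ee_rot: [[0.342, -0.933, 0.109], [-0.037, 0.103, 0.994], [-0.939, -0.344, 0.001]]
ft_force: [-1.0, 0.3, -3.2]
finger_gap: 0.0455
34.25 joints [  6.6  47.9 -30.6 140.  128.4  36.8 -56.9] gap 0.0455
rot err [-0.09 -0.1  -0.19]
board coords of reported [ 0.0089 -0.0464 -0.0087]
n 215 top face c 37.6
upper end a [72.4 74.9 75.7] b [-65.8 -41.5 -22.6]
yaw on board -4.53 centre b at a=20 -39.3
```

View pics/side15.png

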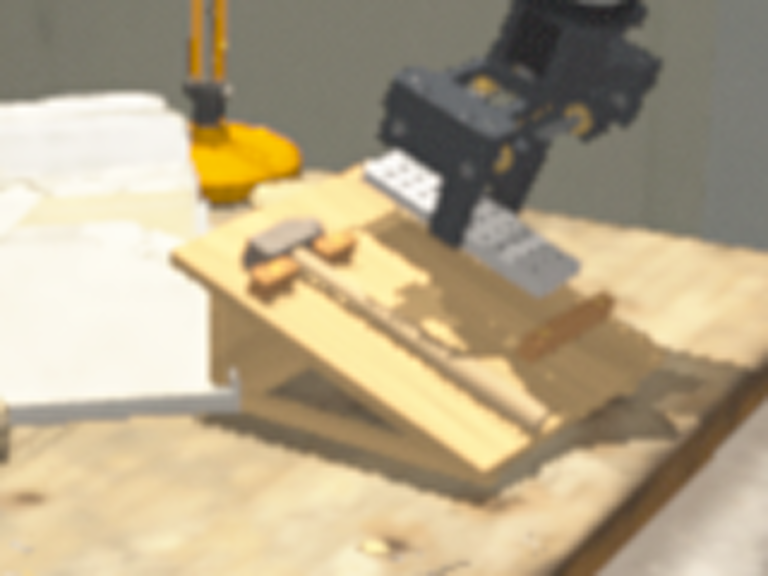

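View pics/top15.png

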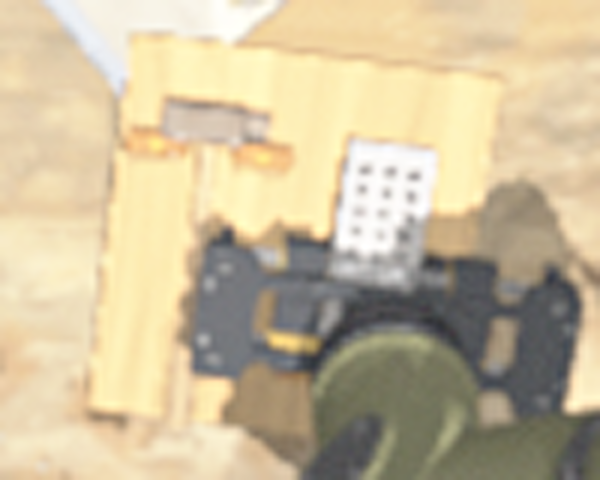

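```bash
python3 -m pendant '[[0.003,0,-0.001,0,0,0],[0.004,0,-0.001,0,0,0],[0.004,0,0,0,0,0],[0.004,0,0,0,0,0],[0.003,0,0,0,0,0],[0.002,0,0,0,0,0],[0.002,0,0,0,0,0],[0.001,0,0,0,0,0],[0,0,0,0,0,0],[0,0,0,0,0,0]]'; python3 snap.py 16; python3 plate.py 16
```

```text
time: 35.5
eef_pos: [0.4978, 0.0132, 0.0327]
ee_rot: [[0.343, -0.933, 0.109], [-0.037, 0.103, 0.994], [-0.939, -0.345, 0.001]]
ft_force: [-0.2, -1.0, -1.8]
finger_gap: 0.0455
35.6 joints [  7.4  51.3 -30.8 139.1 130.5  39.1 -57.5] gap 0.0452
rot err [-0.09 -0.1  -0.19]
board coords of reported [ 0.009  -0.0484 -0.0318]
n 204 top face c 15.0
upper end a [73.1 75.3 76.1] b [-66.5 -43.2 -25.1]
yaw on board -6.49 centre b at a=20 -40.1
```

View pics/side16.png

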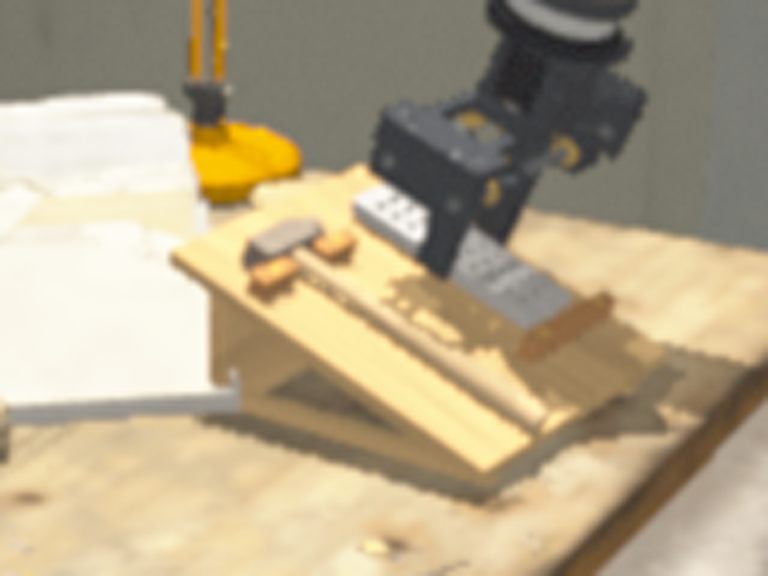

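```bash
python3 -m pendant '[[0.001,0,0,0,0,0],[0.001,0,0,0,0,0],[0.001,0,0,0,0,0],[0.0005,0,0,0,0,0],[0.0005,0,0,0,0,0],[0,0,0,0,0,0],[0,0,0,0,0,0],[0,0,0,0,0,0],[0,0,0,0,0,0],[0,0,0,0,0,0]]'
```

```text
time: 36.85
eef_pos: [0.4992, 0.013, 0.0289]
ee_rot: [[0.343, -0.933, 0.11], [-0.037, 0.103, 0.994], [-0.939, -0.345, 0.001]]
ft_force: [0.1, -0.1, -2.5]
finger_gap: 0.0458
```

```bash
python3 -m pendant '[[0.0004,0,0,0,0,0],[0.0003,0,0,0,0,0],[0.0003,0,0,0,0,0],[0,0,0,0,0,0],[0,0,0,0,0,0],[0,0,0,0,0,0],[0,0,0,0,0,0],[0,0,0,0,0,0],[0,0,0,0,0,0],[0,0,0,0,0,0]]'
```

```text
time: 38.1
eef_pos: [0.4994, 0.013, 0.0284]
ee_rot: [[0.344, -0.933, 0.109], [-0.037, 0.103, 0.994], [-0.938, -0.346, 0.001]]
ft_force: [-2.3, 0.2, 4.9]
finger_gap: 0.0456
```

Contact (about 8 N off the weight). I'll ease off and slide downhill toward the plain cleat.

```bash
python3 -m pendant '[[-0.0005,0,0,0,0,0],[0,0.0008,0,0,0,0],[0,0.0008,0,0,0,0],[0,0.0008,0,0,0,0],[0,0.0008,0,0,0,0],[0,0.0005,0,0,0,0],[0,0.0003,0,0,0,0],[0,0,0,0,0,0],[0,0,0,0,0,0],[0,0,0,0,0,0]]'; python3 snap.py 17; python3 plate.py 17
```

```text
time: 39.35
eef_pos: [0.4956, 0.0134, 0.027]
ee_rot: [[0.343, -0.933, 0.109], [-0.037, 0.103, 0.994], [-0.939, -0.345, 0.001]]
ft_force: [-0.1, 0.3, 3.7]
finger_gap: 0.0451
39.45 joints [  7.4  52.3 -31.2 139.5 131.2  40.4 -58.3] gap 0.0456
rot err [-0.09 -0.11 -0.19]
board coords of reported [ 0.005  -0.0483 -0.0364]
n 210 top face c 10.0
upper end a [69.5 71.7 72.2] b [-68.1 -43.4 -25. ]
yaw on board -5.55 centre b at a=20 -41.7
```

View pics/side17.png

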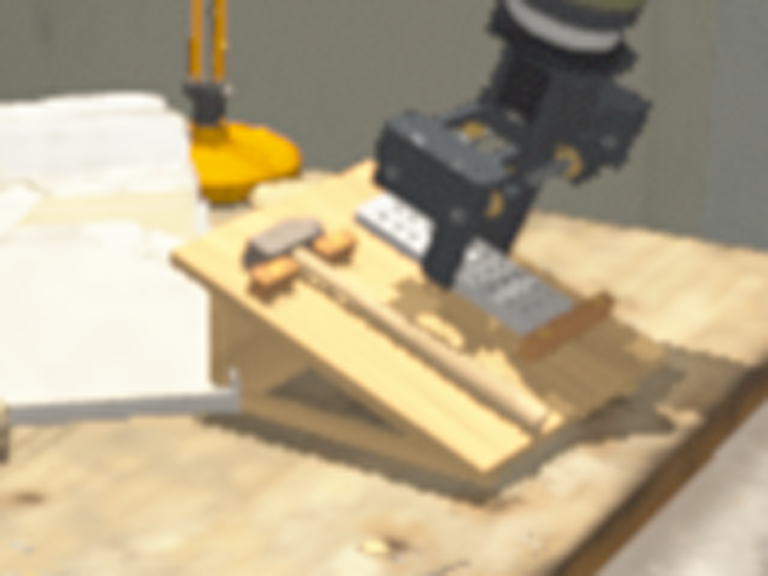

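```bash
python3 -m pendant '[[-0.0001,0.0005,0,0,0,0],[0,0.0005,0,0,0,0],[0,0.0005,0,0,0,0],[0,0.0005,0,0,0,0],[0,0,0,0,0,0],[0,0,0,0,0,0],[0,0,0,0,0,0],[0,0,0,0,0,0],[0,0,0,0,0,0],[0,0,0,0,0,0]]'
python3 - <<'E'
from plan import *
s=manip.get_state(); print(board()[1].T@np.array(s["ft_force"]))
E
```

```text
time: 40.7
eef_pos: [0.4935, 0.0136, 0.0263]
ee_rot: [[0.343, -0.933, 0.11], [-0.037, 0.103, 0.994], [-0.939, -0.344, 0.001]]
ft_force: [-1.0, 0.4, -0.2]
finger_gap: 0.0456
[-1.01506136  0.30562446  0.16236355]
```

```bash
python3 -m pendant '[[0,0.0005,0,0,0,0],[0,0.0005,0,0,0,0],[0,0.0003,0,0,0,0],[0,0.0002,0,0,0,0],[0,0,0,0,0,0],[0,0,0,0,0,0],[0,0,0,0,0,0],[0,0,0,0,0,0],[0,0,0,0,0,0],[0,0,0,0,0,0]]'; python3 snap.py 18; python3 plate.py 18;python3 - <<'E'
from plan import *
s=manip.get_state(); print(board()[1].T@np.array(s["ft_force"]))
E
```

```text
time: 41.95
eef_pos: [0.4931, 0.0137, 0.0261]
ee_rot: [[0.344, -0.932, 0.11], [-0.037, 0.103, 0.994], [-0.938, -0.346, 0.001]]
ft_force: [4.9, -1.7, 2.9]
finger_gap: 0.0456
42.05 joints [  7.4  52.6 -31.6 140.  131.6  41.3 -58.9] gap 0.0454
rot err [-0.07 -0.09 -0.27]
board coords of reported [ 0.0023 -0.0484 -0.0363]
n 187 top face c 10.0
upper end a [67.5 68.9 69.3] b [-67.7 -43.3 -25.1]
yaw on board -5.56 centre b at a=20 -41.5
[ 5.60221051 -0.97797161  1.74446692]
```

View pics/side18.png

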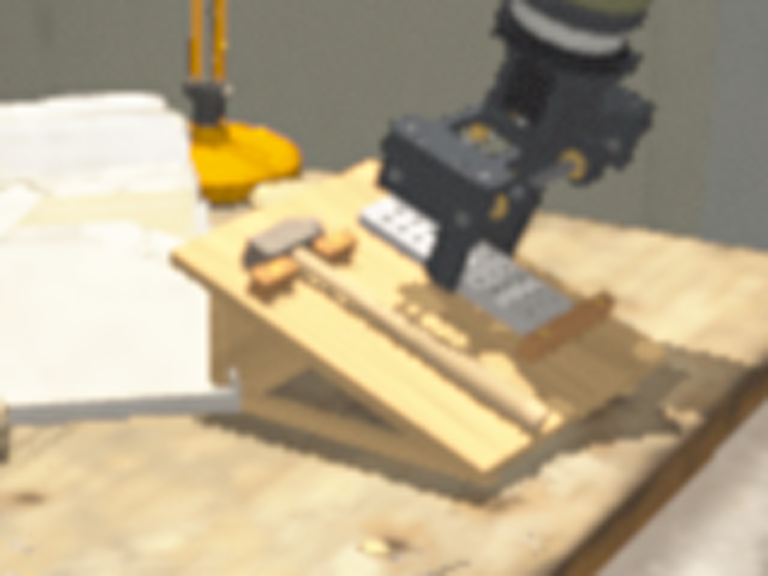

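The plate meets the cleat: about 6 N up-slope, and its upper end reads about 70 mm, as it should. I'll release and retreat.

```bash
python3 -m pendant '[[0,0,0,0,0,0],[0,0,0,0,0,0],[0,0,0,0,0,0],[0,0,0,0,0,0],[0,0,0,0,0,0],[0,0,0,0,0,0],[0,0,0,0,0,0],[0,0,0,0,0,0],[0,0,0,0,0,0],[0,0,0,0,0,0]]' 0.3; python3 -m pendant '[[-0.004,0,0,0,0,0],[-0.008,0,0,0,0,0],[-0.012,0,0,0,0,0],[-0.02,0,0,0,0,0],[-0.025,0,0,0,0,0],[-0.025,0,0,0,0,0],[-0.025,0,0,0,0,0],[-0.02,0,0,0,0,0],[-0.01,0,0,0,0,0],[0,0,0,0,0,0]]'; python3 snap.py 19; python3 plate.py 19
```

```text
time: 43.3
eef_pos: [0.4923, 0.0138, 0.0259]
ee_rot: [[0.343, -0.933, 0.109], [-0.037, 0.103, 0.994], [-0.939, -0.345, 0.001]]
ft_force: [0.3, -0.0, 0.8]
finger_gap: 0.0613
time: 44.55
eef_pos: [0.4411, 0.0194, 0.1671]
ee_rot: [[0.345, -0.932, 0.109], [-0.037, 0.103, 0.994], [-0.938, -0.347, 0.001]]
ft_force: [0.3, -0.2, -0.4]
finger_gap: 0.0617
44.65 joints [  0.6  27.8 -22.3 142.6 112.6  19.7 -44.7] gap 0.0619
rot err [-0.1  -0.11 -0.21]
board coords of reported [ 0.001  -0.0486  0.1129]
n 222 top face c 9.9
upper end a [66.7 68.8 69.3] b [-68.6 -46.6 -25.2]
yaw on board -0.92 centre b at a=20 -46.8
```

View pics/side19.png

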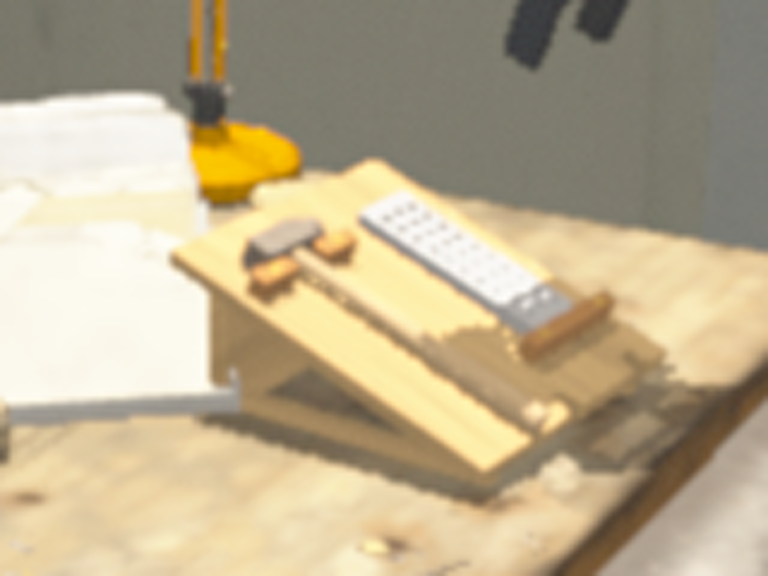

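View pics/top19.png

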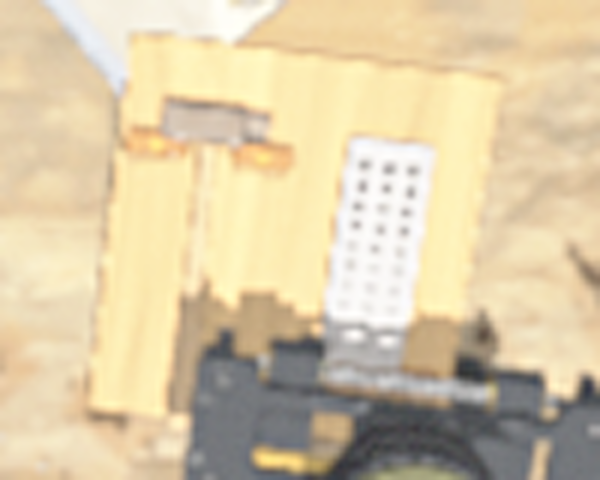

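Both tools are resting on the board, the plate is flat and square to the cleat, and the arm is clear. Handing in.

```bash
python3 -c "
from workcell import manip
print(manip.hand_in(), manip.get_state()['time'])"
```

```text
the job is handed in; nothing more can be done
the job is handed in; nothing more can be done
```

Both tools are on the rest and I handed the job in at about 44.7 s, with the gripper well clear of both tools.

- **Hammer:** I placed it first. After release, its head measured 60–79 mm uphill of the board's middle, so it rests on the upper cleat's uphill face at 60 mm. The handle runs down through the gap. It looked unchanged in the pictures taken after the plate was placed.
- **Drawplate:** I lowered it to light contact and slid it down until it pressed on the plain cleat with about 6 N. After release, its top face is 10 mm off the board, so it lies flat. Its upper end is at about 70 mm and it is turned less than 1° from the slope, so it sits square. Its centreline is about 47 mm right of the board's middle, so it lies wholly on the cleat.
- **Forces:** The highest wrist reading I saw was about 6 N. I only read it at the end of each move.

Some readings disagreed along the way:

- **Reported TCP:** It lay about 39 mm beyond the fingertips seen in the cameras, along the fingers. I set heights from the pictures and from contact forces instead.
- **First carry over the rest:** It stopped about 75 mm short because of joint speed limits. I finished it with a second move.
- **Plate angle before release:** This read 4–6° off because of shadows, but less than 1° once the gripper was out of the way.

I did not re-measure the pot, tin and charcoal lump at the end, and I never identified the charcoal lump in the pictures. The arm saw no unexpected contact force.

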